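# Set the line reels out on their stand

## Task

The washing lines are to be wound in, so the empty line reels are wanted out of the blue bin: lift the peg pail by its handle off the round stand on the bin's sliding lid, set it down on the concrete close beside the bin, slide the lid right open, and put every reel that is in the bin down onto a spindle of its own on the wooden reel stand. Then slide the lid fully shut and put the pail back on the middle of its round stand on the lid. Keep the pail upright throughout so that no pegs spill, and leave the dish, the dustpan and the two loose clothespins where they are.

Things in the scene. Friction and masses are not known exactly. Their poses are not given: they have to be found in the camera images.
- pail_grip (a point): Centre of the peg pail's handle grip. The pail is an open galvanised bucket, 100 mm tall, 90 mm across the foot and 117 mm across the rim, holding clothespins that are part of it, about 0.3 to 0.6 kg. A stiff arch handle (it does not swing) stands over the mouth; its top is a level wooden grip, a round bar 18 mm thick and 60 mm long, its middle 170 mm above the foot on the pail's axis. The grip runs along this point's y axis; z is up. Take it from above across x
- pail_foot (a point): Centre of the underside of the pail, 170 mm below pail_grip; axes as pail_grip
- pail_stand (a point): Centre of the top face of the round stand on the bin's lid: a moulded disc 124 mm across, 8 mm high, where the pail stands at the start. It moves with the lid. Axes as the bin's
- lid_bar (a point): Centre of the pull bar on the lid: an upright block 60 mm long in x, 12 mm thick in y, 28 mm tall, standing 14 mm above and below this point (its foot is on the lid's flat top). It moves with the lid, 130 mm to the -y side of pail_stand. Axes as the bin's
- lid (a joint): How far the bin's lid is slid open, m: 0 shut, 0.20 right open against its stop. It slides level towards the bin's +y, with about 6 N of friction, and stays where it is left. Open, it sticks out past the bin's +y end at the same height
- bin_floor (a point): Centre of the inner floor of the blue bin, 5 mm above the concrete. The bin does not move; 200 mm in x by 250 mm in y outside, walls 5 mm, rim 60 mm above the concrete, lid plate 6 mm thick lying on the rim (190 by 250 mm). Right open, the lid uncovers all but the last 45 mm at the +y end. The bin may be turned about the vertical
- reel_1_mid (a point): Centre of an empty grey plastic line reel, half-way up: 56 mm across its two flanges (each 8 mm thick), 50 mm tall, hub 38 mm, a bore 24 mm wide right through, 60 g, axis z upright. At the start it stands in the bin on the floor, in one of four places in two rows, at least 24 mm from the next reel and 20 mm from a wall; there are two to four reels (absent ones give None from the start)
- reel_2_mid (a point): Centre of an empty grey plastic line reel, half-way up: 56 mm across its two flanges (each 8 mm thick), 50 mm tall, hub 38 mm, a bore 24 mm wide right through, 60 g, axis z upright. At the start it stands in the bin on the floor, in one of four places in two rows, at least 24 mm from the next reel and 20 mm from a wall; there are two to four reels (absent ones give None from the start)
- reel_3_mid (a point): Centre of an empty grey plastic line reel, half-way up: 56 mm across its two flanges (each 8 mm thick), 50 mm tall, hub 38 mm, a bore 24 mm wide right through, 60 g, axis z upright. At the start it stands in the bin on the floor, in one of four places in two rows, at least 24 mm from the next reel and 20 mm from a wall; there are two to four reels (absent ones give None from the start)
- reel_4_mid (a point): Centre of an empty grey plastic line reel, half-way up: 56 mm across its two flanges (each 8 mm thick), 50 mm tall, hub 38 mm, a bore 24 mm wide right through, 60 g, axis z upright. At the start it stands in the bin on the floor, in one of four places in two rows, at least 24 mm from the next reel and 20 mm from a wall; there are two to four reels (absent ones give None from the start)
- spindle_1 (a point): Top of one of the four upright steel spindles of the reel stand: 12 mm thick, 62 mm tall above a wooden board 156 mm square and 14 mm thick lying on the concrete, a slightly tapered tip; spindles stand 90 mm apart in a square, in line with the board's edges and these axes. The stand does not move. A reel that is fully down lies on the board, its centre 37 mm below this point, with the spindle sticking out 12 mm
- spindle_2 (a point): Top of one of the four upright steel spindles of the reel stand: 12 mm thick, 62 mm tall above a wooden board 156 mm square and 14 mm thick lying on the concrete, a slightly tapered tip; spindles stand 90 mm apart in a square, in line with the board's edges and these axes. The stand does not move. A reel that is fully down lies on the board, its centre 37 mm below this point, with the spindle sticking out 12 mm
- spindle_3 (a point): Top of one of the four upright steel spindles of the reel stand: 12 mm thick, 62 mm tall above a wooden board 156 mm square and 14 mm thick lying on the concrete, a slightly tapered tip; spindles stand 90 mm apart in a square, in line with the board's edges and these axes. The stand does not move. A reel that is fully down lies on the board, its centre 37 mm below this point, with the spindle sticking out 12 mm
- spindle_4 (a point): Top of one of the four upright steel spindles of the reel stand: 12 mm thick, 62 mm tall above a wooden board 156 mm square and 14 mm thick lying on the concrete, a slightly tapered tip; spindles stand 90 mm apart in a square, in line with the board's edges and these axes. The stand does not move. A reel that is fully down lies on the board, its centre 37 mm below this point, with the spindle sticking out 12 mm
- dish: A white ceramic dish, 110 mm across and 35 mm tall, beyond the work; origin under its centre. Leave alone
- dustpan: A yellow dustpan, 180 by 200 mm, 48 mm tall, its handle reaching 197 mm to +x of its origin, which is under the middle of its pan. Leave alone
- pin_a: A white clothespin 75 mm long lying flat; origin under its centre. Leave alone
- pin_b: Another white clothespin like it. Leave alone
There are look-alikes about, which are no part of the job. There is more than one size of the part that bears pail_grip; the job needs the larger. Of the things that look like the part that bears spindle_1, the smaller one is meant.

How it is judged:
By the outcome, as a careful person would: the job done as asked, in the order asked, and still so for the second after the job is handed in, with the robot touching nothing.
Of reel_1, reel_2, reel_3, reel_4 only 2 to 4 are there at a start; the rules pass over those that are not, and their reading is None.
At some moment in a run one of pail may be knocked a few centimetres aside while the robot is not near it.
It also fails if it takes over 210 s, if anything falls off the work surface, if the arm or the gripper's body presses on something with over 40 N, if the wrist force passes 120 N, or if a joint passes its speed limit or range.

## Robot

A 6-joint arm with a two-finger parallel gripper is mounted at the origin on the work surface. World frame = base frame: x ahead of the robot, y to its left, z up, the work surface at z = 0. Lengths are in m, angles in rad, forces in N, time in s.
With the tool pointing down it reaches from about 0.3 to 0.875 m from the base axis. Payload 6.4 kg.
Tool frame: the origin (TCP) lies midway between the tips of the shut fingers; the grasp point (between the pads) lies 19 mm behind it; x points along the fingers, y is the direction in which the jaws open and shut, and the axes are right-handed (so a half turn about x gives the same grasp; the last joint's range is limited). The gripper opens to 85 mm and grips with 20 to 120 N. Pads are 22 mm wide; open, the fingers measure 114 mm over their backs; the gripper's body (76 mm by 85 mm) begins 54 mm behind the grasp point. The pads swing forward as they close: fully open they stand 13 mm farther back than shut.
Start: joints at [-1.523, 0.181, 1.607, -0, 1.354, -0.206], TCP at [0.144, -0.557, 0.231] pointing down, gripper open.
Joint ranges: [-2.99, 2.99], [-0.89, 2.07], [0.3, 2.58], [-1.14, 4.28], [0, 2.63], [-3.12, 3.12]. Speed limits (rad/s): [2.57, 2.57, 3.01, 3.14, 3.14, 3.14].

## Interface

Orientations are given as a unit quaternion [w, x, y, z].
In Python, from bench import ctrl gives the robot as it stands.
- The arm moves only by the tool step_arm, never from a script. Its argument "motion" is a list of rows, each a list of 7 numbers: the shift along the tool's x, y, z in mm, then the turn, a rotation vector about the tool's x, y, z in degrees, then the closure in counts, from 0 (fully open) to 255 (shut). In form: [[tx, ty, tz, rx, ry, rz, hand], ...]. A call has 1 to 10 rows; each row is the pose to reach, as a shift and turn from the pose commanded when the call began, along the tool's axes at that moment; what a row does not reach only later rows make up. A row lasts 1/8 s, in which the tool goes at most 62.5 mm and 10.7 degrees, less where a joint would pass 70% of its speed; a pose out of reach is approached as far as the arm can. A call with a gripper value outside its range is refused whole. The fingers move at their own pace and stop on an object; the grip force is fixed at half the most. Time passes only in rows, so rows that repeat a pose let the fingers close. It gives the time, the measured TCP pose, the force and the opening at its end, in the units of the state.
- ctrl.get_obs(): the state, without advancing time (a new reading comes with each control period).
- ctrl.camera(name): name is "scene" or "top"; returns (picture, depth): 420x560x3 uint8, red, green, blue; 420x560 float32, m along the optical axis (not along the pixel's ray), 0 where there is no reading.
- ctrl.camera_info(name): a dict with "fx", "fy", "cx", "cy" (pixels), "dist_coeffs" ([k1, k2, p1, p2, k3] as OpenCV has them; the pictures are not rectified), "T" (4x4, takes a point from camera to world coordinates). Camera axes: x right, y down, z forward; pixel columns grow to the right and rows downward; lengths in m; the calibration is good to about 2 mm. A picture is of the moment at which its call begins. camera_info takes no time and is no camera call.
- ctrl.hand_in(): hands the job in, once; it reports no verdict.
The state is a dict: "time_s": time; "q": joint angles; "dq": joint speeds; "joint_efforts": joint torques, N m; "eef_pos": TCP position; "eef_rot": TCP orientation; "wrist_force": force on the tool from outside, world axes, zero at the start; "torque": the same for the moment, N m; "opening": opening from 0.0 (shut) to 1.0 (fully open).
Only numpy, scipy, OpenCV 4.12 (cv2) and the standard library are available. Lean on these libraries where they do the work, as an engineer would, in place of code of your own. Each camera call takes 0.05 s, during which the arm holds its last target. There are 200 camera calls.

## Working session

There is one attempt and no reset: what is moved stays moved. The work goes in short steps, Python scripts to look and compute and a tool call to move; the robot and the scene stay as the last step left them, time stands still between calls to the robot, and variables do not carry over. Pictures are saved under pics/ and viewed, about 12 in all and at most 16, crops included, and the job is handed in when it is done.

Besides the shell and the picture viewer there is one more tool, called after "Request:" as a command line: name --pt "numbers of a row" for each row, then --argument value for the rest. step_arm: Moves the arm, as the interface text tells. Its arguments: {"type":"object","properties":{"motion":{"type":"array","items":{"type":"array","items":{"type":"number"}}}},"required":["motion"]}

```bash
ls; mkdir -p pics
cat > h.py <<'E'
import numpy as np,cv2
from bench import ctrl
np.set_printoptions(precision=4,suppress=True)
def snap(name,f):
    im,d=ctrl.camera(name); cv2.imwrite(f'pics/{f}.png',im[:,:,::-1]); np.save(f'pics/{f}.npy',d); return im,d
def xyz(name,u,v,z):
    i=ctrl.camera_info(name); K=np.array([[i['fx'],0,i['cx']],[0,i['fy'],i['cy']],[0,0,1]])
    p=cv2.undistortPoints(np.array([[[u,v]]],float),K,np.array(i['dist_coeffs']))[0,0]
    T=np.array(i['T']); return (T@[p[0]*z,p[1]*z,z,1])[:3]
def at_h(name,u,v,h):
    a=xyz(name,u,v,0.); b=xyz(name,u,v,1.); return a+(b-a)*(h-a[2])/(b[2]-a[2])
def cloud(name,d):
    i=ctrl.camera_info(name); K=np.array([[i['fx'],0,i['cx']],[0,i['fy'],i['cy']],[0,0,1]])
    H,W=d.shape; uv=np.stack(np.meshgrid(np.arange(W),np.arange(H)),-1).reshape(-1,1,2).astype(float)
    p=cv2.undistortPoints(uv,K,np.array(i['dist_coeffs'])).reshape(H,W,2)
    c=np.concatenate([p*d[...,None],d[...,None]],-1); T=np.array(i['T'])
    return c@T[:3,:3].T+T[:3,3]
E
python3 - <<'E'
from h import *
for n in('scene','top'):
    im,d=snap(n,n+'0'); i=ctrl.camera_info(n); print(n,i)
print(ctrl.get_obs())
E
```

```text
pics
scene {'fx': 382.8916498322666, 'fy': 382.8916498322666, 'cx': 280.9285465283456, 'cy': 211.19457788505002, 'dist_coeffs': array([-0.0566,  0.    ,  0.    ,  0.    ,  0.    ]), 'T': array([[-0.5648,  0.4839, -0.6685,  1.244 ],
       [ 0.8252,  0.3348, -0.4549,  0.2923],
       [ 0.0037, -0.8086, -0.5884,  0.7624],
       [ 0.    ,  0.    ,  0.    ,  1.    ]])}
top {'fx': 412.8308456588616, 'fy': 412.8308456588616, 'cx': 279.4542228809964, 'cy': 212.17395454460186, 'dist_coeffs': array([0.0236, 0.    , 0.    , 0.    , 0.    ]), 'T': array([[-0.0758, -0.9768,  0.2002,  0.3686],
       [-0.9971,  0.0737, -0.0182, -0.147 ],
       [ 0.003 , -0.201 , -0.9796,  1.2874],
       [ 0.    ,  0.    ,  0.    ,  1.    ]])}
{'time_s': 0.1, 'q': array([-1.5233,  0.1814,  1.6079,  0.    ,  1.3538, -0.2063]), 'dq': array([-0.0027, -0.001 , -0.0039, -0.0011, -0.0009, -0.0006]), 'joint_efforts': array([  0.0004, -44.5875, -35.224 ,  -0.0001,   0.0041,   0.    ]), 'eef_pos': array([ 0.1444, -0.5561,  0.2305]), 'eef_rot': array([ 0.0889,  0.7015,  0.09  , -0.7014]), 'wrist_force': array([-0.4619,  0.3052, -0.2306]), 'torque': array([0.014 , 0.0223, 0.039 ]), 'opening': 0.9976197983026872}
```

View pics/scene0.png

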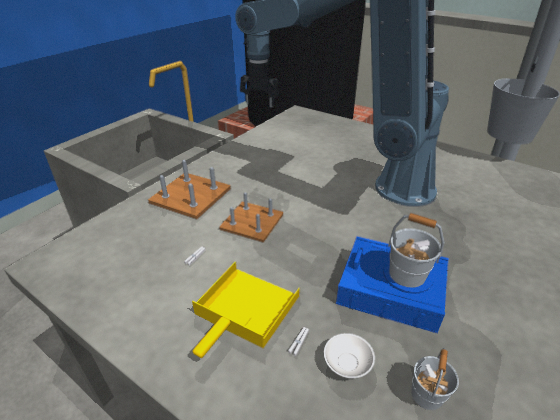

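View pics/top0.png

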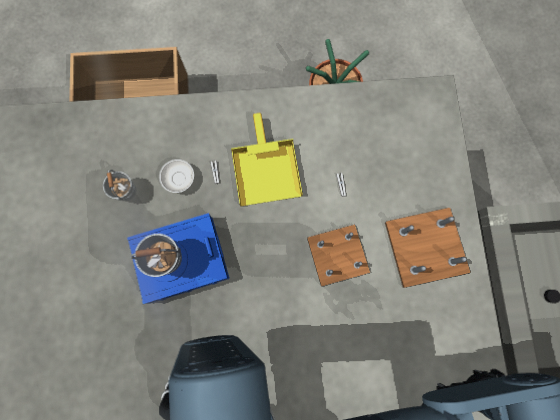

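Pails: the larger on the bin lid at top (158,255)/scene (415,250), and a smaller one at top (118,185)/scene (437,380). I take the one on the bin. Reel stands: a small one at top (340,255)/scene (252,220), and a large one at top (428,247)/scene (190,193). I take the small one. The lid bar is at top (212,245).

Run:
```python
from h import *
a=cv2.imread('pics/top0.png'); 
b=cv2.resize(a[205:310,120:240],None,fx=5,fy=5,interpolation=2)
cv2.imwrite('pics/c_bin.png',b)
c=cv2.resize(a[215:295,298:378],None,fx=7,fy=7,interpolation=2); cv2.imwrite('pics/c_st.png',c)
s=cv2.imread('pics/scene0.png')
cv2.imwrite('pics/c_sc.png',np.hstack([cv2.resize(s[190:245,215:290],None,fx=5,fy=5,interpolation=2)[:275],cv2.resize(s[205:260,385:445],None,fx=5,fy=5,interpolation=2)]))
d=np.load('pics/top0.npy'); P=cloud('top',d)
hsv=cv2.cvtColor(a,cv2.COLOR_BGR2HSV)
m=(hsv[...,0]>105)&(hsv[...,0]<130)&(hsv[...,1]>150); m[:205]=0;m[310:]=0;m[:,240:]=0
Z=P[...,2]; mm=m&(Z>.05)&(Z<.075)
r=cv2.minAreaRect(P[mm][:,:2].astype(np.float32)); print('lid rect',r,Z[mm].mean(),np.percentile(Z[mm],[5,50,95]))
mm=m&(Z>.078)&(Z<.11);mm[:,:195]=0; print('bar',P[mm].mean(0),mm.sum(),cv2.minAreaRect(P[mm][:,:2].astype(np.float32)),P[mm][:,2].max())
# grip: highest points near the pail
mm=(Z>.215)&(Z<.3); mm[:230]=0; mm[280:]=0; mm[:,:125]=0; mm[:,190:]=0
print('grip',mm.sum(),P[mm].mean(0),P[mm].max(0),cv2.minAreaRect(P[mm][:,:2].astype(np.float32)))
# wooden small stand
m=(hsv[...,0]<18)&(hsv[...,1]>110); m[:215]=0;m[295:]=0;m[:,:300]=0;m[:,376:]=0; m&=(abs(Z-.014)<.012)
print('board',cv2.minAreaRect(P[m][:,:2].astype(np.float32)),np.median(Z[m]))
S=np.zeros_like(m);S[215:295,300:376]=1; mm=S&(Z>.045); print('spindle px',[ (st[:4],) for st in cv2.connectedComponentsWithStats(mm.astype(np.uint8))[2][1:]])
for k in range(1,5):
    l=cv2.connectedComponents(mm.astype(np.uint8))[1]; q=P[l==k]; 
    if len(q): print(q[q[:,2].argmax()],q[q[:,2]>q[:,2].max()-.012].mean(0),len(q))
```

```text
lid rect ((0.5056201815605164, 0.14180639386177063), (0.2040518820285797, 0.24807313084602356), 12.907856941223145) 0.0660342572187745 [0.0613 0.0658 0.0721]
bar [0.5268 0.0445 0.092 ] 93 ((0.527350664138794, 0.04551808536052704), (0.05902974680066109, 0.0129813551902771), 13.362587928771973) 0.10053017966796807
grip 221 [0.5041 0.1667 0.2466] [0.5152 0.2228 0.2567] ((0.5046374797821045, 0.1709037870168686), (0.01796187460422516, 0.10456183552742004), 4.904852390289307)
board ((0.4824298322200775, -0.3407476544380188), (0.1541382223367691, 0.15623177587985992), 11.102972984313965) 0.012917185050417945
spindle px [(array([310, 220,   1,   1], dtype=int32),), (array([366, 221,   1,   1], dtype=int32),), (array([341, 223,   1,   1], dtype=int32),), (array([352, 226,   1,   1], dtype=int32),), (array([324, 231,   1,   1], dtype=int32),), (array([348, 233,   5,   5], dtype=int32),), (array([375, 236,   1,   1], dtype=int32),), (array([319, 240,   1,   1], dtype=int32),), (array([320, 241,   4,   4], dtype=int32),), (array([358, 242,   1,   1], dtype=int32),), (array([300, 246,   1,   1], 
[... 521 characters left out ...]
5, 270,   1,   1], dtype=int32),), (array([335, 276,   1,   1], dtype=int32),), (array([342, 276,   1,   1], dtype=int32),), (array([347, 283,   1,   1], dtype=int32),), (array([334, 285,   1,   1], dtype=int32),), (array([322, 286,   1,   1], dtype=int32),), (array([304, 291,   1,   1], dtype=int32),), (array([311, 290,   1,   1], dtype=int32),), (array([333, 290,   1,   1], dtype=int32),), (array([370, 290,   1,   1], dtype=int32),), (array([362, 292,   1,   1], dtype=int32),)]
[ 0.3686 -0.147   1.2874] [ 0.3686 -0.147   1.2874] 1
[ 0.3686 -0.147   1.2874] [ 0.3686 -0.147   1.2874] 1
[ 0.3686 -0.147   1.2874] [ 0.3686 -0.147   1.2874] 1
[ 0.3686 -0.147   1.2874] [ 0.3686 -0.147   1.2874] 1
```

View pics/c_bin.png

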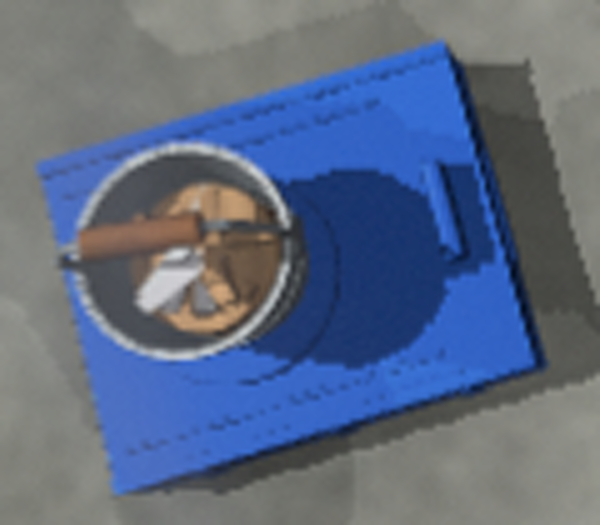

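View pics/c_st.png

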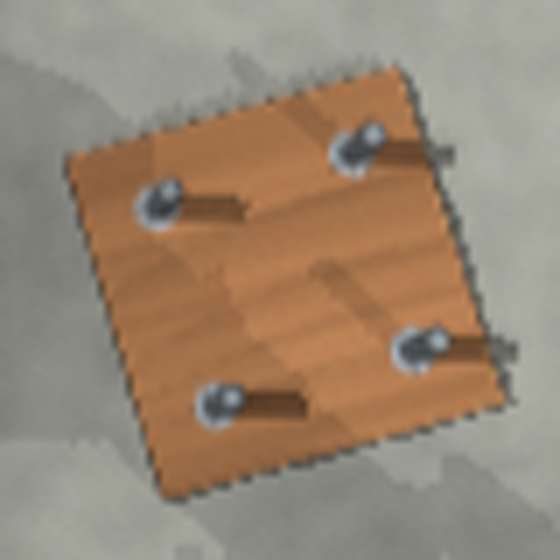

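View pics/c_sc.png

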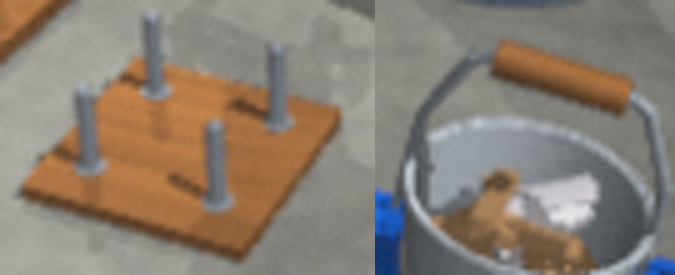

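```bash
cat >> h.py <<'E'
def tri(pt,ps):
    A=[];b=[]
    for n,(u,v) in(('top',pt),('scene',ps)):
        o=xyz(n,u,v,0.); r=xyz(n,u,v,1.)-o; r/=np.linalg.norm(r); M=np.eye(3)-np.outer(r,r); A.append(M); b.append(M@o)
    x,res,_,_=np.linalg.lstsq(np.vstack(A),np.hstack(b),rcond=None); return x,np.sqrt(res)
E
python3 - <<'E'
from h import *
print('grip',tri((148.2,251.6),(422.4,220.4)))
print('grip ends',at_h('top',136,253,.25),at_h('top',160.4,250,.25),at_h('scene',385+120/5,205+57/5,.25),at_h('scene',385+252/5,205+97/5,.25))
S=[]
for t,s in (((322.6,241.9),(257.8,215)),((351.4,233.9),(232.4,208.6)),((360.7,263.7),(245.2,193.4)),((331.6,271.1),(270,199.4))):
    p=tri(t,s)[0]; S.append(p); print(p,at_h('top',*t,.076)[:2],at_h('scene',*s,.076)[:2])
S=np.array(S); print(S.mean(0),[np.degrees(np.arctan2(*(a-b)[[1,0]])) for a,b in((S[0],S[3]),(S[1],S[2]))],[np.degrees(np.arctan2(*(a-b)[[1,0]]))for a,b in((S[0],S[1]),(S[3],S[2]))])
# scene depth: bin lid, bar
a=cv2.imread('pics/scene0.png'); P=cloud('scene',np.load('pics/scene0.npy')); hsv=cv2.cvtColor(a,cv2.COLOR_BGR2HSV); Z=P[...,2]
m=(hsv[...,0]>105)&(hsv[...,0]<130)&(hsv[...,1]>150);m[:225]=0;m[:,:330]=0
q=m&(abs(Z-.066)<.006); print('lid',cv2.minAreaRect(P[q][:,:2].astype(np.float32)))
q=m&(Z>.08)&(Z<.105)&(P[...,1]<.09); print('bar',P[q].mean(0),cv2.minAreaRect(P[q][:,:2].astype(np.float32)),P[q].max(0),q.sum())
q=(Z>.235)&(Z<.265);q[:205]=0;q[235:]=0;q[:,:400]=0;q[:,440:]=0;q&=hsv[...,1]>120;print('grip',P[q].mean(0),cv2.minAreaRect(P[q][:,:2].astype(np.float32)),P[q].max(0))
from scipy.spatial.transform import Rotation as R
o=ctrl.get_obs(); print(R.from_quat(o['eef_rot'],scalar_first=True).as_matrix())
E
```

```text
grip (array([0.5051, 0.1722, 0.245 ]), array([0.0018]))
grip ends [0.5036 0.1998 0.25  ] [0.5065 0.1391 0.25  ] [0.5142 0.1445 0.25  ] [0.5094 0.203  0.25  ]
[ 0.5169 -0.2888  0.0729] [ 0.5174 -0.2898] [ 0.5197 -0.2846]
[ 0.5339 -0.3758  0.0714] [ 0.5347 -0.3771] [ 0.5378 -0.3688]
[ 0.445  -0.3943  0.0723] [ 0.4453 -0.3944] [ 0.449  -0.3897]
[ 0.4296 -0.3063  0.0741] [ 0.4304 -0.3076] [ 0.4313 -0.303 ]
[ 0.4814 -0.3413  0.0727] [np.float64(11.360339437543317), np.float64(11.738271263685377)] [np.float64(101.03847778666257), np.float64(99.96218300713126)]
lid ((0.5068661570549011, 0.14394322037696838), (0.2053772211074829, 0.2504700720310211), 12.160905838012695)
bar [0.5351 0.0481 0.092 ] ((0.5313670635223389, 0.04668888449668884), (0.060056932270526886, 0.01226020697504282), 13.016486167907715) [0.5612 0.0575 0.097 ] 97
grip [0.5105 0.1736 0.2502] ((0.5080000758171082, 0.17278771102428436), (0.015645930543541908, 0.05782945454120636), 5.275958061218262) [0.5177 0.2019 0.2555]
[[-0.      0.2511 -0.968 ]
 [ 0.0016 -0.968  -0.2511]
 [-1.     -0.0015 -0.0003]]
```

```bash
cat >> h.py <<'E'
from scipy.spatial.transform import Rotation as R
def plan(*wps):
    """wps: (x,y,z,yaw_deg); prints shift (mm) in the tool axes, and turn (deg), from the present pose"""
    o=ctrl.get_obs(); r=R.from_quat(o['eef_rot'],scalar_first=True); p=o['eef_pos']
    for w in wps:
        c,s=np.cos(np.radians(w[3])),np.sin(np.radians(w[3]))
        M=R.from_matrix(np.array([[0,c,s],[0,s,-c],[-1,0,0]]))
        print(w,'->',np.round(r.inv().apply(np.array(w[:3])-p)*1000,1),np.round(np.degrees((r.inv()*M).as_rotvec()),1))
    print('now',o['time_s'],p,'op',o['opening'],'F',o['wrist_force'])
E
python3 - <<'E'
from h import *
plan((.144,-.556,.36,-75.5),(.507,.172,.36,4.5))
E
```

```text
(0.144, -0.556, 0.36, -75.5) -> [-129.5   -0.4    0.3] [ 0.  -0.   0.1]
(0.507, 0.172, 0.36, 4.5) -> [-128.4 -613.9 -533.8] [-80.   -0.1   0.1]
now 0.1 [ 0.1444 -0.5561  0.2305] op 0.9976197983026872 F [-0.4619  0.3052 -0.2306]
```

Request:
step_arm --pt "-60 0 0 0 0 0 0" --pt "-129 0 0 0 0 0 0" --pt "-129 -60 -52 -10 0 0 0" --pt "-129 -614 -534 -80 0 0 0" --pt "-129 -614 -534 -80 0 0 0" --pt "-129 -614 -534 -80 0 0 0" --pt "-129 -614 -534 -80 0 0 0" --pt "-129 -614 -534 -80 0 0 0" --pt "-129 -614 -534 -80 0 0 0" --pt "-129 -614 -534 -80 0 0 0"

```text
time_s: 1.35
eef_pos: [0.3675, -0.1072, 0.3597]
eef_rot: [0.521, 0.479, 0.52, -0.479]
wrist_force: [1.1, -0.2, 0.8]
opening: 1.002
```

Run:
```python
from h import *
plan((.507,.172,.34,4.5),(.507,.172,.227,4.5))
```

```text
(0.507, 0.172, 0.34, 4.5) -> [  19.7  162.2 -266.7] [ 0.3  0.  -0. ]
(0.507, 0.172, 0.227, 4.5) -> [ 132.7  162.1 -266.7] [ 0.3  0.  -0. ]
now 1.35 [ 0.3675 -0.1072  0.3597] op 1.0016624587261258 F [ 1.1377 -0.2414  0.8071]
```

Request:
step_arm --pt "5 40 -66 0 0 0 0" --pt "20 75 -124 0 0 0 0" --pt "20 110 -182 0 0 0 0" --pt "20 145 -240 0 0 0 0" --pt "20 162 -267 0 0 0 0" --pt "20 162 -267 0 0 0 0" --pt "20 162 -267 0 0 0 0"

```text
time_s: 2.22
eef_pos: [0.5071, 0.1698, 0.339]
eef_rot: [0.519, 0.479, 0.52, -0.48]
wrist_force: [0.5, -0.3, -0.1]
opening: 1.002
```

Run:
```python
from h import *
plan((.507,.172,.227,4.5))
im,d=snap('scene','s1'); cv2.imwrite('pics/s1c.png',cv2.resize(im[130:330,330:480,::-1],None,fx=4,fy=3))
```

```text
(0.507, 0.172, 0.227, 4.5) -> [112.    0.3  -2.3] [0.1 0.  0.1]
now 2.225 [0.5071 0.1698 0.339 ] op 1.0015003416097763 F [ 0.4844 -0.2627 -0.0798]
```

View pics/s1c.png

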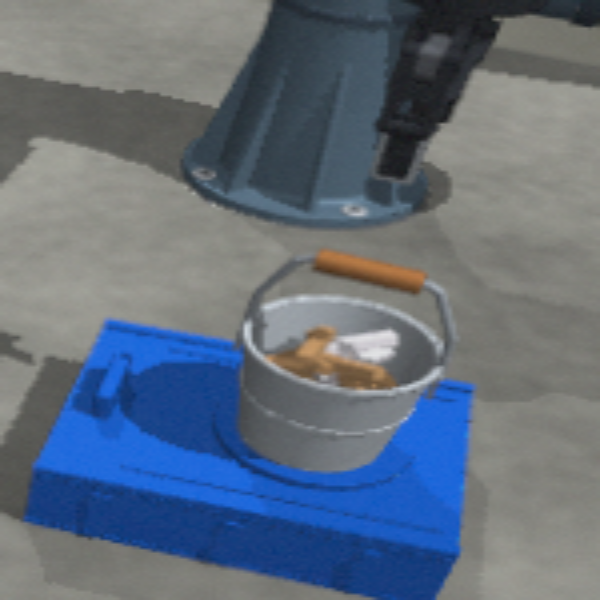

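Request:
step_arm --pt "35 0 -2 0 0 0 0" --pt "70 0 -2 0 0 0 0" --pt "95 0 -2 0 0 0 0" --pt "112 0 -2 0 0 0 0" --pt "112 0 -2 0 0 0 0" --pt "112 0 -2 0 0 0 255" --pt "112 0 -2 0 0 0 255" --pt "112 0 -2 0 0 0 255" --pt "112 0 -2 0 0 0 255" --pt "112 0 -2 0 0 0 255"

```text
time_s: 3.52
eef_pos: [0.5074, 0.1719, 0.2283]
eef_rot: [0.52, 0.48, 0.519, -0.48]
wrist_force: [-2.2, -0.7, 4.2]
opening: 0.189
```

Request:
step_arm --pt "0 0 0 0 0 0 255" --pt "0 0 0 0 0 0 255" --pt "-4 0 0 0 0 0 255" --pt "-12 0 0 0 0 0 255" --pt "-25 0 0 0 0 0 255" --pt "-40 0 0 0 0 0 255" --pt "-40 0 0 0 0 0 255"

```text
time_s: 4.4
eef_pos: [0.5085, 0.1719, 0.2699]
eef_rot: [0.52, 0.481, 0.518, -0.479]
wrist_force: [-0.5, 0.8, -4.6]
opening: 0.184
```

Run:
```python
from h import *
plan((.331,.1015,.267,10),(.331,.1015,.151,10))
```

```text
(0.331, 0.1015, 0.267, 10) -> [   2.2 -182.6   56.2] [-5.5  0.  -0.2]
(0.331, 0.1015, 0.151, 10) -> [ 118.2 -183.    56.2] [-5.5  0.  -0.2]
now 4.4 [0.5085 0.1719 0.2699] op 0.18442657968251017 F [-0.5063  0.7663 -4.5531]
```

Request:
step_arm --pt "0 -8 2 0 0 0 255" --pt "0 -25 8 0 0 0 255" --pt "0 -50 15 -1 0 0 255" --pt "0 -78 24 -2 0 0 255" --pt "0 -106 33 -3 0 0 255" --pt "0 -134 41 -4 0 0 255" --pt "0 -160 49 -5 0 0 255" --pt "0 -176 54 -5.5 0 0 255" --pt "0 -182 56 -5.5 0 0 255" --pt "0 -183 56 -5.5 0 0 255"

```text
time_s: 5.65
eef_pos: [0.3292, 0.1014, 0.2676]
eef_rot: [0.542, 0.455, 0.542, -0.454]
wrist_force: [0.1, -0.1, -4.6]
opening: 0.189
```

Run:
```python
from h import *
plan((.331,.1015,.156,10))
im,d=snap('scene','s2'); cv2.imwrite('pics/s2c.png',cv2.resize(im[130:330,330:480,::-1],None,fx=3,fy=3))
```

```text
(0.331, 0.1015, 0.156, 10) -> [111.6   1.7   0.3] [ 0.  0. -0.]
now 5.65 [0.3292 0.1014 0.2676] op 0.18881968912023692 F [ 0.124  -0.1051 -4.6364]
```

View pics/s2c.png

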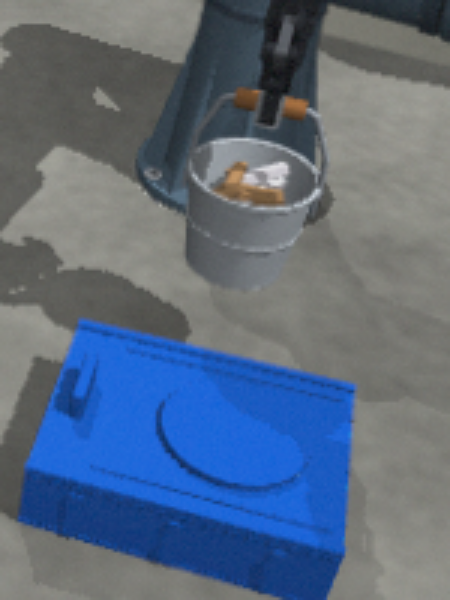

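Request:
step_arm --pt "10 0 0 0 0 0 255" --pt "30 0 0 0 0 0 255" --pt "55 0 0 0 0 0 255" --pt "80 0 0 0 0 0 255" --pt "98 0 0 0 0 0 255" --pt "106 0 0 0 0 0 255" --pt "110 0 0 0 0 0 255" --pt "113 0 0 0 0 0 255" --pt "114 0 0 0 0 0 255" --pt "114 0 0 0 0 0 255"

```text
time_s: 6.95
eef_pos: [0.3298, 0.1015, 0.1544]
eef_rot: [0.542, 0.455, 0.542, -0.454]
wrist_force: [-1.7, -0.3, 0.3]
opening: 0.189
```

Request:
step_arm --pt "0 0 0 0 0 0 150" --pt "0 0 0 0 0 0 80" --pt "0 0 0 0 0 0 0" --pt "0 0 0 0 0 0 0" --pt "-10 0 0 0 0 0 0" --pt "-40 0 0 0 0 0 0" --pt "-90 0 0 0 0 0 0" --pt "-140 0 0 0 0 0 0" --pt "-140 0 0 0 0 0 0"

```text
time_s: 8.07
eef_pos: [0.3316, 0.1014, 0.2985]
eef_rot: [0.544, 0.456, 0.539, -0.452]
wrist_force: [-0.1, 0.0, 0.2]
opening: 1.0
```

Run:
```python
from h import *
im,d=snap('top','t3'); P=cloud('top',d); Z=P[...,2]
hsv=cv2.cvtColor(im,cv2.COLOR_RGB2HSV)
m=(hsv[...,0]>105)&(hsv[...,0]<130)&(hsv[...,1]>150); m[:205]=0;m[310:]=0;m[:,240:]=0
mm=m&(abs(Z-.068)<.009); r=cv2.minAreaRect(P[mm][:,:2].astype(np.float32)); print('lid',r)
a=im[:,:,::-1].copy(); cv2.imwrite('pics/t3c.png',cv2.resize(a[205:330,120:240],None,fx=5,fy=4.8,interpolation=2))
im,d=snap('scene','s3'); cv2.imwrite('pics/s3c.png',im[220:340,320:470,::-1])
cv2.imwrite('pics/s3c.png',cv2.resize(im[225:330,330:460,::-1],None,fx=6,fy=5.5,interpolation=2))
plan((.53,.046,.35,103))
```

```text
lid ((0.5059855580329895, 0.14194688200950623), (0.20281356573104858, 0.2482846975326538), 12.813148498535156)
(0.53, 0.046, 0.35, 103) -> [-55.4 187.8  89.6] [-93.    0.1  -0.1]
now 8.175 [0.3295 0.1015 0.2943] op 1.001964979265085 F [-0.9103  0.2857 -0.5232]
```

View pics/t3c.png

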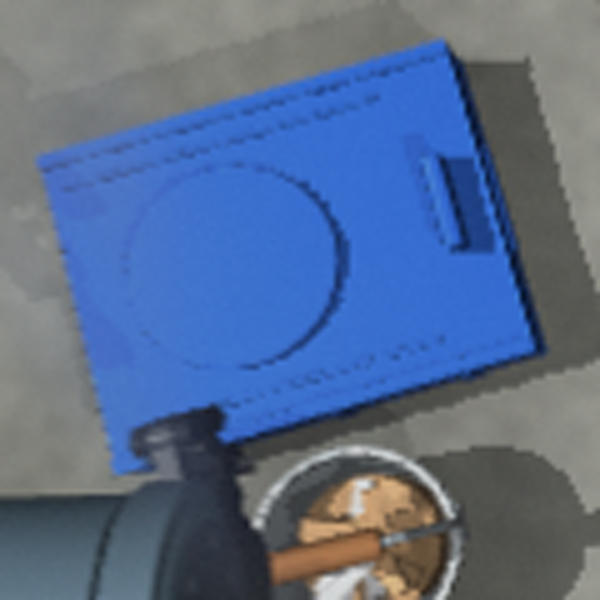

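View pics/s3c.png

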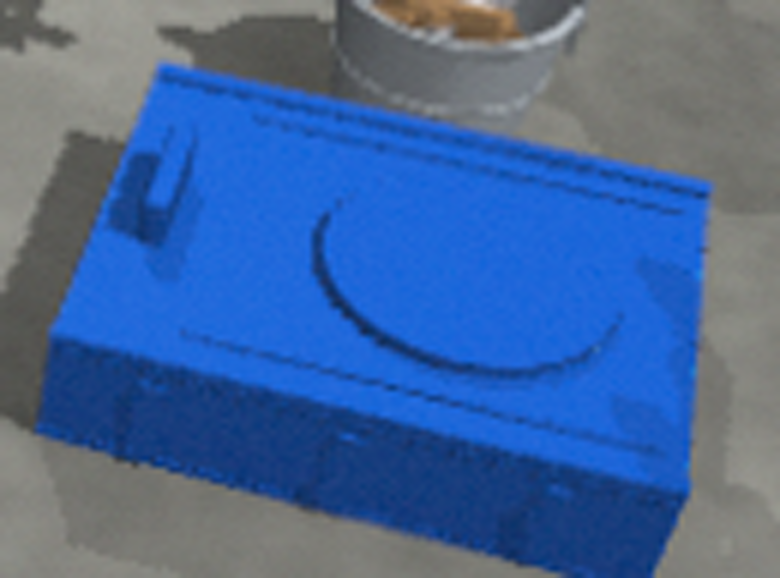

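Run:
```python
from h import *
print('stand',at_h('top',167,260.2,.074))
plan((.529,.047,.25,-77),(.529,.047,.15,-77))
```

```text
stand [0.4985 0.1689 0.074 ]
(0.529, 0.047, 0.25, -77) -> [ 44.6 186.9  88.5] [87.  -0.1 -0.1]
(0.529, 0.047, 0.15, -77) -> [144.6 186.7  88.4] [87.  -0.1 -0.1]
now 8.175 [0.3295 0.1015 0.2943] op 1.001964979265085 F [-0.9103  0.2857 -0.5232]
```

Request:
step_arm --pt "0 20 10 9 0 0 0" --pt "0 60 28 18 0 0 0" --pt "10 105 50 28 0 0 0" --pt "25 150 70 38 0 0 0" --pt "45 187 88 48 0 0 0" --pt "80 187 88 58 0 0 0" --pt "110 187 88 68 0 0 0" --pt "140 187 88 78 0 0 0" --pt "145 187 88 87 0 0 0" --pt "145 187 88 87 0 0 0"

```text
time_s: 9.43
eef_pos: [0.5271, 0.0476, 0.1465]
eef_rot: [-0.08, -0.701, -0.081, 0.704]
wrist_force: [0.1, -0.5, 1.1]
opening: 1.006
```

Run:
```python
from h import *
plan((.529,.047,.072,-77))
```

```text
(0.529, 0.047, 0.072, -77) -> [74.5  1.2 -2. ] [0.1 0.2 0.1]
now 9.425 [0.5271 0.0476 0.1465] op 1.0061427927112483 F [ 0.0806 -0.4924  1.0849]
```

Request:
step_arm --pt "30 0 -2 0 0 0 0" --pt "55 0 -2 0 0 0 0" --pt "70 0 -2 0 0 0 0" --pt "74 0 -2 0 0 0 0" --pt "74 0 -2 0 0 0 150" --pt "74 0 -2 0 0 0 255" --pt "74 0 -2 0 0 0 255" --pt "74 0 -2 0 0 0 255" --pt "74 0 -2 0 0 0 255"

```text
time_s: 10.55
eef_pos: [0.5312, 0.0475, 0.0755]
eef_rot: [0.081, 0.703, 0.08, -0.702]
wrist_force: [-1.0, -1.9, 5.3]
opening: 0.126
```

Run:
```python
from h import *
o=ctrl.get_obs();p=o['eef_pos'];t=np.radians(12.8)
plan((p[0]-.205*np.sin(t),p[1]+.205*np.cos(t),p[2],-77))
```

```text
(np.float64(0.4858139830680786), np.float64(0.24736145564863082), np.float64(0.07546025132068523), -77) -> [  -0.2 -205.    -0.8] [ 0.  -0.  -0.1]
now 10.55 [0.5312 0.0475 0.0755] op 0.12596707511960856 F [-0.9754 -1.8513  5.3358]
```

Request:
step_arm --pt "-1 -8 0 0 0 0 255" --pt "-2 -28 0 0 0 0 255" --pt "-2 -50 0 0 0 0 255" --pt "-2 -74 0 0 0 0 255" --pt "-2 -98 0 0 0 0 255" --pt "-2 -122 0 0 0 0 255" --pt "-2 -146 0 0 0 0 255" --pt "-2 -170 0 0 0 0 255" --pt "-2 -188 0 0 0 0 255" --pt "-2 -196 0 0 0 0 255"

```text
time_s: 11.8
eef_pos: [0.4876, 0.2387, 0.0756]
eef_rot: [0.081, 0.703, 0.08, -0.702]
wrist_force: [10.7, -3.8, -12.8]
opening: 0.127
```

Request:
step_arm --pt "0 -3 0 0 0 0 255" --pt "0 -5 0 0 0 0 255" --pt "0 -6 0 0 0 0 255" --pt "0 -6 0 0 0 0 255"

```text
time_s: 12.3
eef_pos: [0.4872, 0.2407, 0.0756]
eef_rot: [0.083, 0.703, 0.078, -0.702]
wrist_force: [11.3, -17.3, -10.9]
opening: 0.123
```

Request:
step_arm --pt "0 3 0 0 0 0 200" --pt "0 3 0 0 0 0 100" --pt "0 3 0 0 0 0 0" --pt "0 3 0 0 0 0 0" --pt "-20 3 0 0 0 0 0" --pt "-70 3 0 0 0 0 0" --pt "-130 60 -30 0 0 0 0" --pt "-190 120 -60 0 0 0 0" --pt "-190 180 -90 0 0 0 0" --pt "-190 240 -90 0 0 0 0"

```text
time_s: 13.55
eef_pos: [0.6111, 0.0692, 0.2626]
eef_rot: [0.081, 0.704, 0.081, -0.701]
wrist_force: [1.2, -0.1, 0.8]
opening: 1.003
```

Run:
```python
from h import *
im,d=snap('top','t4'); im2,d2=snap('scene','s4')
P=cloud('top',d)
A=cv2.resize(im[200:310,90:250,::-1],None,fx=5,fy=5,interpolation=2)
cv2.imwrite('pics/t4c.png',A)
cv2.imwrite('pics/s4c.png',cv2.resize(im2[220:335,320:480,::-1],None,fx=5,fy=5,interpolation=2))
plan((.5,.1,.3,-77))
```

```text
(0.5, 0.1, 0.3, -77) -> [-38.7 -59.3 101.3] [-0.3 -0.2 -0.2]
now 13.65 [0.612  0.0644 0.2618] op 0.9973987654061941 F [-0.1819  0.4534 -0.0667]
```

View pics/t4c.png

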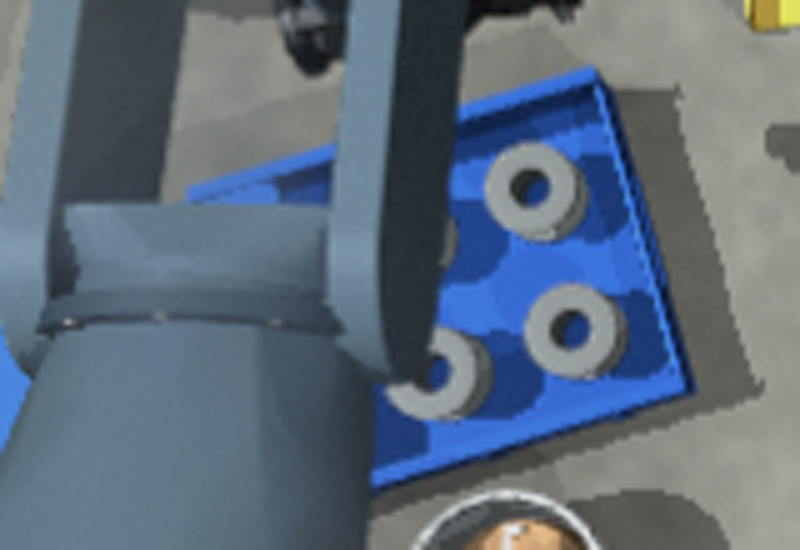

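View pics/s4c.png

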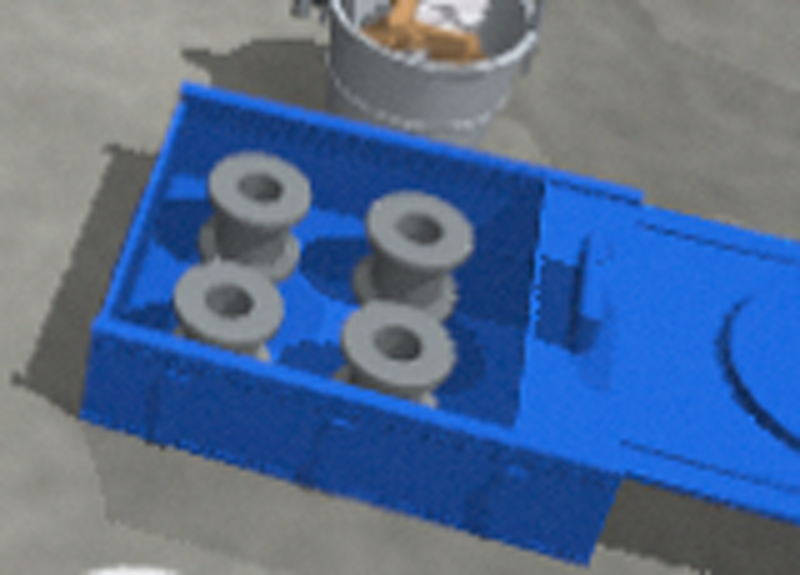

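Run:
```python
from h import *
D={'a':((196.4,237.4),(365.6,280)),'b':((204.4,265.8),(372.4,257.4)),'c':((177.4,274),(404.2,265.6)),'d':(None,(400,288.6))}
for k,(t,s) in D.items():
    print(k,tri(t,s)[0] if t else '',at_h('top',*t,.055)[:2] if t else '',at_h('scene',*s,.055)[:2])
t=np.radians(12.8);X=np.array([np.cos(t),np.sin(t)]);Y=np.array([-X[1],X[0]])
print('bin c',np.array([.5063,.143]),'cells',[np.array([.5063,.143])+sx*X*.04+sy*Y for sx in(1,-1) for sy in(-.07,.01)])
t=np.radians(11.2);X=np.array([np.cos(t),np.sin(t)]);Y=np.array([-X[1],X[0]])
print('spindles',[np.array([.483,-.340])+.045*(sx*X+sy*Y) for sx in(1,-1) for sy in(1,-1)])
```

```text
a [0.5618 0.0867 0.0533] [0.5622 0.0848] [0.5625 0.0887]
b [0.4748 0.0665 0.0539] [0.4755 0.0641] [0.4748 0.069 ]
c [0.4565 0.1483 0.0531] [0.4576 0.1442] [0.4566 0.152 ]
d   [0.5413 0.1719]
bin c [0.5063 0.143 ] cells [array([0.5608, 0.0836]), array([0.5431, 0.1616]), array([0.4828, 0.0659]), array([0.4651, 0.1439])]
spindles [array([ 0.5184, -0.2871]), array([ 0.5359, -0.3754]), array([ 0.4301, -0.3046]), array([ 0.4476, -0.3929])]
```

Run:
```python
from h import *
plan((.562,.087,.13,-32.5),(.562,.087,.026,-32.5))
```

```text
(0.562, 0.087, 0.13, -32.5) -> [131.6 -33.5  44.2] [-44.8  -0.1  -0.2]
(0.562, 0.087, 0.026, -32.5) -> [235.6 -33.8  44.5] [-44.8  -0.1  -0.2]
now 13.65 [0.612  0.0644 0.2618] op 0.9973987654061941 F [-0.1819  0.4534 -0.0667]
```

Request:
step_arm --pt "0 -33 44 -10 0 0 40" --pt "30 -33 44 -20 0 0 40" --pt "70 -33 44 -30 0 0 40" --pt "110 -33 44 -40 0 0 40" --pt "131 -33 44 -45 0 0 40" --pt "131 -33 44 -45 0 0 40" --pt "131 -33 44 -45 0 0 40"

```text
time_s: 14.52
eef_pos: [0.5595, 0.0924, 0.1304]
eef_rot: [0.343, 0.619, 0.342, -0.618]
wrist_force: [0.4, 0.2, -0.1]
opening: 0.845
```

Run:
```python
from h import *
plan((.562,.087,.026,-32.5))
```

```text
(0.562, 0.087, 0.026, -32.5) -> [104.4   4.9   3.4] [ 0.5 -0.  -0.1]
now 14.525 [0.5595 0.0924 0.1304] op 0.8450361323183619 F [ 0.4252  0.199  -0.1306]
```

Request:
step_arm --pt "30 5 3 0 0 0 40" --pt "60 5 3 0 0 0 40" --pt "80 5 3 0 0 0 40" --pt "95 5 3 0 0 0 40" --pt "104 5 3 0 0 0 40" --pt "104 5 3 0 0 0 40" --pt "104 5 3 0 0 0 130" --pt "104 5 3 0 0 0 255" --pt "104 5 3 0 0 0 255" --pt "104 5 3 0 0 0 255"

```text
time_s: 15.78
eef_pos: [0.5628, 0.0868, 0.0267]
eef_rot: [0.343, 0.619, 0.343, -0.618]
wrist_force: [0.3, -0.1, 7.4]
opening: 0.639
```

Request:
step_arm --pt "0 0 0 0 0 0 255" --pt "-10 0 0 0 0 0 255" --pt "-40 0 0 0 0 0 255" --pt "-90 0 0 0 0 0 255" --pt "-140 0 0 0 0 0 255" --pt "-160 0 0 0 0 0 255" --pt "-160 0 0 0 0 0 255"

```text
time_s: 16.65
eef_pos: [0.5628, 0.0868, 0.1877]
eef_rot: [0.344, 0.62, 0.342, -0.617]
wrist_force: [-0.3, -0.2, -1.9]
opening: 0.637
```

Run:
```python
from h import *
plan((.4476,-.3929,.19,-33.8))
```

```text
(0.4476, -0.3929, 0.19, -33.8) -> [ -2.7 156.2 468. ] [ 1.8 -0.1 -0.2]
now 16.65 [0.5628 0.0868 0.1877] op 0.6370339104221866 F [-0.2643 -0.2259 -1.9262]
```

Request:
step_arm --pt "-3 8 24 0 0 0 255" --pt "-3 25 74 0 0 0 255" --pt "-3 42 127 1 0 0 255" --pt "-3 60 180 1 0 0 255" --pt "-3 78 233 1 0 0 255" --pt "-3 96 286 2 0 0 255" --pt "-3 113 339 2 0 0 255" --pt "-3 131 392 2 0 0 255" --pt "-3 148 444 2 0 0 255" --pt "-3 156 468 2 0 0 255"

```text
time_s: 17.9
eef_pos: [0.4444, -0.3947, 0.1863]
eef_rot: [-0.33, -0.624, -0.332, 0.625]
wrist_force: [0.5, -1.1, -0.6]
opening: 0.635
```

Request:
step_arm --pt "30 0 0 0 0 0 255" --pt "55 0 0 0 0 0 255" --pt "70 0 0 0 0 0 255" --pt "70 0 0 0 0 0 255"

```text
time_s: 18.4
eef_pos: [0.4457, -0.3913, 0.1165]
eef_rot: [-0.331, -0.624, -0.334, 0.624]
wrist_force: [-0.3, -0.8, 0.2]
opening: 0.64
```

Run:
```python
from h import *
plan((.4476,-.3929,.11,-33.8),(.4476,-.3929,.036,-33.8))
im,d=snap('top','t5');im2,d2=snap('scene','s5')
A=cv2.resize(im[205:305,290:390,::-1],None,fx=4,fy=4,interpolation=2);B=cv2.resize(im2[150:250,205:305,::-1],None,fx=4,fy=4,interpolation=2)
cv2.imwrite('pics/c5.png',np.hstack([A,B]))
```

```text
(0.4476, -0.3929, 0.11, -33.8) -> [6.5 2.5 0.2] [-0.1 -0.1  0.2]
(0.4476, -0.3929, 0.036, -33.8) -> [80.5  2.8  0.3] [-0.1 -0.1  0.2]
now 18.4 [ 0.4457 -0.3913  0.1165] op 0.6396886796142219 F [-0.2694 -0.822   0.218 ]
```

View pics/c5.png

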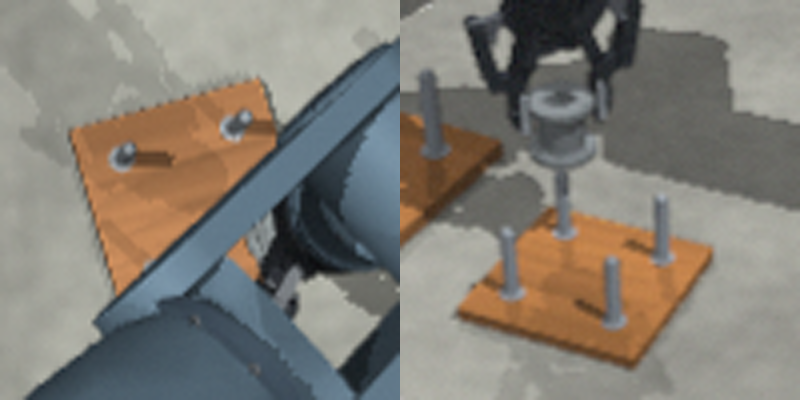

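Run:
```python
from h import *
print(at_h('scene',205+162/4,150+100/4,.1455),at_h('scene',205+162/4,150+152/4,.0955), at_h('scene',205+163/4,150+173/4,.076))
```

```text
[ 0.4467 -0.3858  0.1455] [ 0.4463 -0.3893  0.0955] [ 0.4473 -0.3887  0.076 ]
```

Request:
step_arm --pt "0 1.5 0 0 0 0 255" --pt "12 1.5 0 0 0 0 255" --pt "22 1.5 0 0 0 0 255" --pt "30 1.5 0 0 0 0 255" --pt "38 1.5 0 0 0 0 255" --pt "38 1.5 0 0 0 0 255"

```text
time_s: 19.25
eef_pos: [0.447, -0.3931, 0.0792]
eef_rot: [-0.332, -0.624, -0.333, 0.624]
wrist_force: [0.0, 0.1, -0.0]
opening: 0.636
```

Request:
step_arm --pt "15 0 0 0 0 0 255" --pt "28 0 0 0 0 0 255" --pt "36 0 0 0 0 0 255" --pt "41 0 0 0 0 0 255" --pt "41 0 0 0 0 0 255"

```text
time_s: 19.88
eef_pos: [0.4473, -0.3935, 0.0388]
eef_rot: [-0.332, -0.624, -0.332, 0.624]
wrist_force: [-0.4, 0.3, -0.7]
opening: 0.637
```

Request:
step_arm --pt "2 0 0 0 0 0 255" --pt "2.5 0 0 0 0 0 150" --pt "2.5 0 0 0 0 0 40" --pt "2.5 0 0 0 0 0 40" --pt "-5 0 0 0 0 0 40" --pt "-40 0 0 0 0 0 40" --pt "-100 0 0 0 0 0 40" --pt "-150 0 0 0 0 0 40" --pt "-150 0 0 0 0 0 40"

```text
time_s: 21.0
eef_pos: [0.4496, -0.3963, 0.1957]
eef_rot: [0.336, 0.625, 0.328, -0.624]
wrist_force: [0.6, 0.2, 0.1]
opening: 0.84
```

Run:
```python
from h import *
plan((.475,.0665,.15,-32.5))
im,d=snap('scene','s6'); im2,d2=snap('top','t6')
cv2.imwrite('pics/s6c.png',np.hstack([cv2.resize(im[150:250,205:305,::-1],None,fx=4,fy=4,interpolation=2),cv2.resize(im2[220:320,120:220,::-1],None,fx=4,fy=4,interpolation=2)]))
```

```text
(0.475, 0.0665, 0.15, -32.5) -> [  41.8 -237.9 -398.2] [-1.4  0.2 -0.6]
now 21.0 [ 0.4496 -0.3963  0.1957] op 0.8404027073651119 F [0.6106 0.1797 0.0593]
```

View pics/s6c.png

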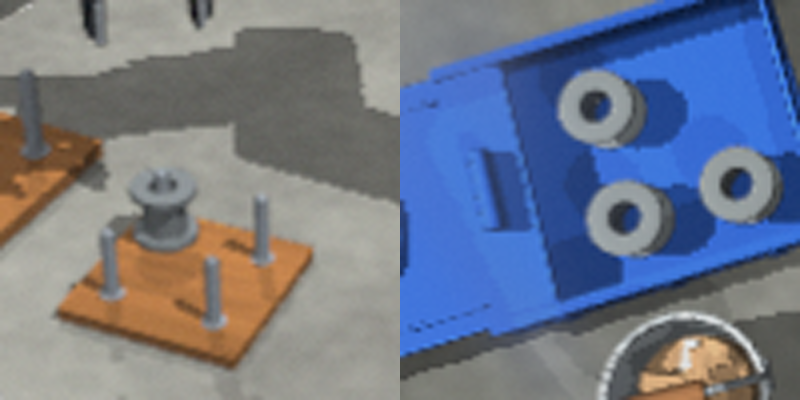

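Run:
```python
from h import *
print(tri((168.75,246.5),(400,288.6))[0])
```

```text
[0.5407 0.17   0.0534]
```

Request:
step_arm --pt "0 -14 -24 0 0 0 40" --pt "0 -42 -70 0 0 0 40" --pt "0 -70 -117 0 0 0 40" --pt "0 -98 -164 0 0 0 40" --pt "0 -126 -211 -1 0 0 40" --pt "0 -154 -258 -1 0 0 40" --pt "0 -182 -305 -1 0 0 40" --pt "10 -210 -352 -1 0 0 40" --pt "30 -232 -388 -1 0 0 40" --pt "42 -238 -398 -1 0 0 40"

```text
time_s: 22.35
eef_pos: [0.4702, 0.0717, 0.1447]
eef_rot: [-0.338, -0.619, -0.34, 0.622]
wrist_force: [-0.7, -0.3, -0.4]
opening: 0.843
```

Request:
step_arm --pt "10 0 0 0 0 0 40" --pt "20 0 0 0 0 0 40" --pt "20 0 0 0 0 0 40"

```text
time_s: 22.72
eef_pos: [0.4719, 0.0683, 0.1264]
eef_rot: [-0.337, -0.621, -0.337, 0.622]
wrist_force: [0.3, 0.1, 0.6]
opening: 0.843
```

Run:
```python
from h import *
plan((.475,.0665,.026,-32.5))
```

```text
(0.475, 0.0665, 0.026, -32.5) -> [100.4   3.7  -0.3] [-0.6  0.1  0.1]
now 22.725 [0.4719 0.0683 0.1264] op 0.84289807231339 F [0.2643 0.1101 0.5934]
```

Request:
step_arm --pt "30 3.5 0 0 0 0 40" --pt "60 3.5 0 0 0 0 40" --pt "80 3.5 0 0 0 0 40" --pt "94 3.5 0 0 0 0 40" --pt "100 3.5 0 0 0 0 40" --pt "100 3.5 0 0 0 0 40" --pt "100 3.5 0 0 0 0 130" --pt "100 3.5 0 0 0 0 255" --pt "100 3.5 0 0 0 0 255" --pt "100 3.5 0 0 0 0 255"

```text
time_s: 23.98
eef_pos: [0.4762, 0.0674, 0.0287]
eef_rot: [0.338, 0.622, 0.337, -0.621]
wrist_force: [-2.4, -1.0, 6.4]
opening: 0.649
```

Request:
step_arm --pt "0 0 0 0 0 0 255" --pt "-10 0 0 0 0 0 255" --pt "-40 0 0 0 0 0 255" --pt "-90 0 0 0 0 0 255" --pt "-140 0 0 0 0 0 255" --pt "-160 0 0 0 0 0 255" --pt "-160 0 0 0 0 0 255"

```text
time_s: 24.85
eef_pos: [0.4767, 0.0675, 0.1899]
eef_rot: [0.339, 0.623, 0.337, -0.62]
wrist_force: [0.3, -0.4, -1.2]
opening: 0.641
```

Run:
```python
from h import *
plan((.5355,-.3757,.19,-33.5))
```

```text
(0.5355, -0.3757, 0.19, -33.5) -> [  0.4 290.3 339.9] [ 0.6 -0.1 -0.3]
now 24.85 [0.4767 0.0675 0.1899] op 0.6409491072529857 F [ 0.3406 -0.3738 -1.2488]
```

Request:
step_arm --pt "0 15 18 0 0 0 255" --pt "0 45 53 0 0 0 255" --pt "0 78 91 0 0 0 255" --pt "0 111 130 0 0 0 255" --pt "0 144 169 0 0 0 255" --pt "0 177 208 0 0 0 255" --pt "0 210 246 0 0 0 255" --pt "0 243 285 1 0 0 255" --pt "0 275 322 1 0 0 255" --pt "0 290 340 1 0 0 255"

```text
time_s: 26.1
eef_pos: [0.5327, -0.3776, 0.185]
eef_rot: [-0.331, -0.624, -0.332, 0.625]
wrist_force: [-0.2, 0.1, -0.6]
opening: 0.647
```

Request:
step_arm --pt "30 0 0 0 0 0 255" --pt "55 0 0 0 0 0 255" --pt "70 0 0 0 0 0 255" --pt "70 0 0 0 0 0 255"

```text
time_s: 26.6
eef_pos: [0.5327, -0.3744, 0.1151]
eef_rot: [-0.331, -0.624, -0.334, 0.625]
wrist_force: [0.0, 0.0, -0.8]
opening: 0.644
```

Run:
```python
from h import *
plan((.5355,-.3757,.08,-33.5))
```

```text
(0.5355, -0.3757, 0.08, -33.5) -> [35.   3.2 -0.5] [-0.5 -0.   0.2]
now 26.6 [ 0.5327 -0.3744  0.1151] op 0.6441133556223849 F [ 0.0052  0.0107 -0.7522]
```

Request:
step_arm --pt "0 3 0 0 0 0 255" --pt "12 3 0 0 0 0 255" --pt "22 3 0 0 0 0 255" --pt "30 3 0 0 0 0 255" --pt "36 3 0 0 0 0 255" --pt "36 3 0 0 0 0 255"

```text
time_s: 27.35
eef_pos: [0.5358, -0.3769, 0.0805]
eef_rot: [-0.332, -0.624, -0.333, 0.624]
wrist_force: [0.2, -1.3, -0.1]
opening: 0.64
```

Request:
step_arm --pt "15 0 0 0 0 0 255" --pt "28 0 0 0 0 0 255" --pt "36 0 0 0 0 0 255" --pt "39 0 0 0 0 0 255" --pt "39 0 0 0 0 0 255"

```text
time_s: 27.98
eef_pos: [0.5361, -0.3772, 0.0421]
eef_rot: [-0.332, -0.624, -0.332, 0.624]
wrist_force: [0.6, 0.1, -1.4]
opening: 0.649
```

Request:
step_arm --pt "2 0 0 0 0 0 255" --pt "4 0 0 0 0 0 255" --pt "4 0 0 0 0 0 150" --pt "4 0 0 0 0 0 40" --pt "4 0 0 0 0 0 40" --pt "-5 0 0 0 0 0 40" --pt "-40 0 0 0 0 0 40" --pt "-100 0 0 0 0 0 40" --pt "-150 0 0 0 0 0 40" --pt "-150 0 0 0 0 0 40"

```text
time_s: 29.22
eef_pos: [0.5387, -0.3797, 0.1995]
eef_rot: [0.336, 0.625, 0.328, -0.623]
wrist_force: [0.9, 0.5, -0.2]
opening: 0.841
```

Run:
```python
from h import *
plan((.457,.1482,.15,-32.5))
```

```text
(0.457, 0.1482, 0.15, -32.5) -> [  44.5 -363.1 -392.4] [-1.5  0.1 -0.7]
now 29.225 [ 0.5387 -0.3797  0.1995] op 0.841383535255946 F [ 0.8659  0.4613 -0.1831]
```

Request:
step_arm --pt "0 -18 -20 0 0 0 40" --pt "0 -56 -61 0 0 0 40" --pt "0 -96 -104 0 0 0 40" --pt "0 -136 -147 0 0 0 40" --pt "0 -176 -190 -1 0 0 40" --pt "0 -216 -233 -1 0 0 40" --pt "0 -256 -276 -1 0 0 40" --pt "0 -296 -320 -1 0 0 40" --pt "0 -336 -363 -1 0 0 40" --pt "20 -363 -392 -1 0 0 40"

```text
time_s: 30.48
eef_pos: [0.4541, 0.1531, 0.1731]
eef_rot: [0.338, 0.622, 0.338, -0.62]
wrist_force: [-0.5, 0.1, -0.1]
opening: 0.839
```

Request:
step_arm --pt "20 0 0 0 0 0 40" --pt "40 0 0 0 0 0 40" --pt "40 0 0 0 0 0 40" --pt "40 0 0 0 0 0 40"

```text
time_s: 30.98
eef_pos: [0.4542, 0.1506, 0.1327]
eef_rot: [0.338, 0.621, 0.338, -0.621]
wrist_force: [-0.0, -0.7, 0.2]
opening: 0.839
```

Run:
```python
from h import *
plan((.457,.1482,.026,-32.5))
```

```text
(0.457, 0.1482, 0.026, -32.5) -> [106.7   3.6   0.5] [-0.5 -0.  -0. ]
now 30.975 [0.4542 0.1506 0.1327] op 0.8391855012685124 F [-0.0312 -0.7081  0.1593]
```

Request:
step_arm --pt "30 3.5 0 0 0 0 40" --pt "60 3.5 0 0 0 0 40" --pt "84 3.5 0 0 0 0 40" --pt "100 3.5 0 0 0 0 40" --pt "106 3.5 0 0 0 0 40" --pt "106 3.5 0 0 0 0 40" --pt "106 3.5 0 0 0 0 130" --pt "106 3.5 0 0 0 0 255" --pt "106 3.5 0 0 0 0 255" --pt "106 3.5 0 0 0 0 255"

```text
time_s: 32.22
eef_pos: [0.4579, 0.1489, 0.0278]
eef_rot: [0.338, 0.622, 0.337, -0.621]
wrist_force: [-1.8, -0.9, 5.9]
opening: 0.638
```

Request:
step_arm --pt "0 0 0 0 0 0 255" --pt "-10 0 0 0 0 0 255" --pt "-40 0 0 0 0 0 255" --pt "-90 0 0 0 0 0 255" --pt "-140 0 0 0 0 0 255" --pt "-160 0 0 0 0 0 255" --pt "-160 0 0 0 0 0 255"

```text
time_s: 33.1
eef_pos: [0.4584, 0.149, 0.1889]
eef_rot: [0.338, 0.623, 0.337, -0.62]
wrist_force: [-0.2, 0.1, -1.8]
opening: 0.636
```

Run:
```python
from h import *
plan((.430,-.305,.19,-33.5))
```

```text
(0.43, -0.305, 0.19, -33.5) -> [ -1.4 223.1 396.4] [ 0.5 -0.2 -0.2]
now 33.1 [0.4584 0.149  0.1889] op 0.6359800558759047 F [-0.2301  0.1409 -1.7839]
```

Request:
step_arm --pt "0 11 20 0 0 0 255" --pt "0 34 60 0 0 0 255" --pt "0 60 106 0 0 0 255" --pt "0 86 152 0 0 0 255" --pt "0 112 198 0 0 0 255" --pt "0 138 244 0 0 0 255" --pt "0 164 290 0 0 0 255" --pt "0 190 336 0.5 0 0 255" --pt "0 213 378 0.5 0 0 255" --pt "0 223 396 0.5 0 0 255"

```text
time_s: 34.35
eef_pos: [0.4275, -0.3065, 0.1848]
eef_rot: [-0.333, -0.623, -0.335, 0.623]
wrist_force: [-0.1, 0.6, -0.0]
opening: 0.636
```

Request:
step_arm --pt "30 0 0 0 0 0 255" --pt "55 0 0 0 0 0 255" --pt "70 0 0 0 0 0 255" --pt "70 0 0 0 0 0 255"

```text
time_s: 34.85
eef_pos: [0.428, -0.3034, 0.1149]
eef_rot: [-0.334, -0.622, -0.336, 0.623]
wrist_force: [0.3, -0.2, -0.3]
opening: 0.634
```

Run:
```python
from h import *
plan((.430,-.305,.08,-33.5))
```

```text
(0.43, -0.305, 0.08, -33.5) -> [34.9  2.6  0.2] [ 0.1 -0.1  0.2]
now 34.85 [ 0.428  -0.3034  0.1149] op 0.6336600125514521 F [ 0.2543 -0.1612 -0.2701]
```

Request:
step_arm --pt "0 2.5 0 0 0 0 255" --pt "12 2.5 0 0 0 0 255" --pt "22 2.5 0 0 0 0 255" --pt "30 2.5 0 0 0 0 255" --pt "36 2.5 0 0 0 0 255" --pt "36 2.5 0 0 0 0 255"

```text
time_s: 35.6
eef_pos: [0.4304, -0.3059, 0.0796]
eef_rot: [-0.334, -0.623, -0.335, 0.623]
wrist_force: [0.4, 0.2, -0.5]
opening: 0.63
```

Request:
step_arm --pt "15 0 0 0 0 0 255" --pt "28 0 0 0 0 0 255" --pt "36 0 0 0 0 0 255" --pt "39 0 0 0 0 0 255" --pt "39 0 0 0 0 0 255"

```text
time_s: 36.22
eef_pos: [0.4307, -0.3061, 0.0411]
eef_rot: [-0.335, -0.623, -0.335, 0.623]
wrist_force: [-0.5, -0.4, -0.2]
opening: 0.635
```

Request:
step_arm --pt "2 0 0 0 0 0 255" --pt "4 0 0 0 0 0 255" --pt "4 0 0 0 0 0 150" --pt "4 0 0 0 0 0 40" --pt "4 0 0 0 0 0 40" --pt "-5 0 0 0 0 0 40" --pt "-40 0 0 0 0 0 40" --pt "-100 0 0 0 0 0 40" --pt "-150 0 0 0 0 0 40" --pt "-150 0 0 0 0 0 40"

```text
time_s: 37.48
eef_pos: [0.433, -0.3086, 0.1972]
eef_rot: [0.339, 0.624, 0.331, -0.622]
wrist_force: [0.6, 0.2, -0.5]
opening: 0.842
```

Run:
```python
from h import *
plan((.541,.170,.15,-32.5))
```

```text
(0.541, 0.17, 0.15, -32.5) -> [  44.1 -174.2 -459. ] [-0.9  0.2 -0.6]
now 37.475 [ 0.433  -0.3086  0.1972] op 0.8415637352174287 F [ 0.5847  0.239  -0.4819]
```

Request:
step_arm --pt "0 -9 -23 0 0 0 40" --pt "0 -27 -71 0 0 0 40" --pt "0 -46 -121 0 0 0 40" --pt "0 -65 -171 0 0 0 40" --pt "0 -84 -221 0 0 0 40" --pt "0 -103 -271 0 0 0 40" --pt "0 -122 -321 -0.5 0 0 40" --pt "0 -141 -371 -0.5 0 0 40" --pt "0 -160 -421 -0.5 0 0 40" --pt "20 -174 -459 -0.5 0 0 40"

```text
time_s: 38.72
eef_pos: [0.5396, 0.175, 0.1721]
eef_rot: [0.338, 0.622, 0.338, -0.62]
wrist_force: [0.2, -0.1, 0.4]
opening: 0.847
```

Request:
step_arm --pt "20 0 0 0 0 0 40" --pt "40 0 0 0 0 0 40" --pt "40 0 0 0 0 0 40" --pt "40 0 0 0 0 0 40"

```text
time_s: 39.22
eef_pos: [0.5388, 0.1726, 0.1317]
eef_rot: [0.338, 0.621, 0.338, -0.621]
wrist_force: [-0.2, -0.3, -0.2]
opening: 0.844
```

Run:
```python
from h import *
plan((.541,.170,.026,-32.5))
```

```text
(0.541, 0.17, 0.026, -32.5) -> [105.7   3.2   1. ] [-0.5 -0.  -0. ]
now 39.225 [0.5388 0.1726 0.1317] op 0.8442773776966231 F [-0.157  -0.2527 -0.1919]
```

Request:
step_arm --pt "30 3 1 0 0 0 40" --pt "60 3 1 0 0 0 40" --pt "84 3 1 0 0 0 40" --pt "99 3 1 0 0 0 40" --pt "105 3 1 0 0 0 40" --pt "105 3 1 0 0 0 40" --pt "105 3 1 0 0 0 130" --pt "105 3 1 0 0 0 255" --pt "105 3 1 0 0 0 255" --pt "105 3 1 0 0 0 255"

```text
time_s: 40.48
eef_pos: [0.5421, 0.1704, 0.028]
eef_rot: [0.338, 0.622, 0.337, -0.62]
wrist_force: [0.1, -0.2, 6.0]
opening: 0.634
```

Request:
step_arm --pt "0 0 0 0 0 0 255" --pt "-10 0 0 0 0 0 255" --pt "-40 0 0 0 0 0 255" --pt "-90 0 0 0 0 0 255" --pt "-140 0 0 0 0 0 255" --pt "-160 0 0 0 0 0 255" --pt "-160 0 0 0 0 0 255"

```text
time_s: 41.35
eef_pos: [0.5418, 0.1704, 0.1889]
eef_rot: [0.338, 0.623, 0.337, -0.62]
wrist_force: [0.2, 0.4, -1.0]
opening: 0.641
```

Run:
```python
from h import *
plan((.518,-.2875,.19,-33.5))
```

```text
(0.518, -0.2875, 0.19, -33.5) -> [ -1.5 229.1 397.2] [ 0.6 -0.2 -0.2]
now 41.35 [0.5418 0.1704 0.1889] op 0.640794903263153 F [ 0.1603  0.4392 -1.0206]
```

Request:
step_arm --pt "0 11 20 0 0 0 255" --pt "0 35 60 0 0 0 255" --pt "0 61 106 0 0 0 255" --pt "0 88 152 0 0 0 255" --pt "0 114 198 0 0 0 255" --pt "0 141 244 0 0 0 255" --pt "0 167 290 0 0 0 255" --pt "0 194 336 0.5 0 0 255" --pt "0 219 379 0.5 0 0 255" --pt "0 229 397 0.5 0 0 255"

```text
time_s: 42.6
eef_pos: [0.5154, -0.2895, 0.1844]
eef_rot: [-0.333, -0.623, -0.335, 0.624]
wrist_force: [-0.2, -0.2, -0.8]
opening: 0.637
```

Request:
step_arm --pt "30 0 0 0 0 0 255" --pt "55 0 0 0 0 0 255" --pt "70 0 0 0 0 0 255" --pt "70 0 0 0 0 0 255"

```text
time_s: 43.1
eef_pos: [0.5159, -0.2862, 0.1146]
eef_rot: [-0.334, -0.622, -0.336, 0.623]
wrist_force: [0.2, 0.1, -0.8]
opening: 0.639
```

Run:
```python
from h import *
plan((.518,-.2875,.08,-33.5))
```

```text
(0.518, -0.2875, 0.08, -33.5) -> [34.6  2.6  0. ] [ 0.1 -0.   0.2]
now 43.1 [ 0.5159 -0.2862  0.1146] op 0.6394996217543261 F [ 0.2075  0.1462 -0.7958]
```

Request:
step_arm --pt "0 2.5 0 0 0 0 255" --pt "12 2.5 0 0 0 0 255" --pt "22 2.5 0 0 0 0 255" --pt "30 2.5 0 0 0 0 255" --pt "36 2.5 0 0 0 0 255" --pt "36 2.5 0 0 0 0 255"

```text
time_s: 43.85
eef_pos: [0.5185, -0.2886, 0.0795]
eef_rot: [-0.334, -0.623, -0.335, 0.623]
wrist_force: [-0.7, -0.1, -0.3]
opening: 0.642
```

Request:
step_arm --pt "15 0 0 0 0 0 255" --pt "28 0 0 0 0 0 255" --pt "36 0 0 0 0 0 255" --pt "39 0 0 0 0 0 255" --pt "39 0 0 0 0 0 255"

```text
time_s: 44.48
eef_pos: [0.5188, -0.2888, 0.0411]
eef_rot: [-0.335, -0.623, -0.335, 0.623]
wrist_force: [0.4, 0.5, -0.1]
opening: 0.64
```

Request:
step_arm --pt "2 0 0 0 0 0 255" --pt "4 0 0 0 0 0 255" --pt "4 0 0 0 0 0 150" --pt "4 0 0 0 0 0 40" --pt "4 0 0 0 0 0 40" --pt "-5 0 0 0 0 0 40" --pt "-40 0 0 0 0 0 40" --pt "-100 0 0 0 0 0 0" --pt "-150 0 0 0 0 0 0" --pt "-150 0 0 0 0 0 0"

```text
time_s: 45.72
eef_pos: [0.5216, -0.291, 0.1978]
eef_rot: [0.339, 0.624, 0.331, -0.621]
wrist_force: [0.2, 0.7, -0.7]
opening: 0.999
```

Run:
```python
from h import *
plan((.487,.240,.17,-77))
```

```text
(0.487, 0.24, 0.17, -77) -> [  23.7 -321.8 -424. ] [43.6 -0.2 -0.6]
now 45.725 [ 0.5216 -0.291   0.1978] op 0.9992400655391918 F [ 0.2095  0.6818 -0.7177]
```

Request:
step_arm --pt "0 -17 -22 2 0 0 0" --pt "0 -51 -67 7 0 0 0" --pt "0 -87 -114 12 0 0 0" --pt "0 -123 -162 17 0 0 0" --pt "0 -159 -209 22 0 0 0" --pt "0 -195 -257 27 0 0 0" --pt "0 -231 -304 32 0 0 0" --pt "0 -267 -352 37 0 0 0" --pt "0 -303 -399 42 0 0 0" --pt "10 -322 -424 44 0 0 0"

```text
time_s: 46.98
eef_pos: [0.4833, 0.2452, 0.1814]
eef_rot: [0.077, 0.703, 0.078, -0.703]
wrist_force: [0.5, -0.3, 0.2]
opening: 1.003
```

Request:
step_arm --pt "0 0 0 0 0 0 0" --pt "10 0 0 0 0 0 0" --pt "20 0 0 0 0 0 0" --pt "20 0 0 0 0 0 0"

```text
time_s: 47.48
eef_pos: [0.4834, 0.2412, 0.16]
eef_rot: [-0.077, -0.702, -0.077, 0.704]
wrist_force: [-0.2, 0.3, -0.9]
opening: 0.998
```

Run:
```python
from h import *
plan((.487,.240,.074,-77))
im,d=snap('scene','s7');P=cloud('scene',d)
hsv=cv2.cvtColor(im,cv2.COLOR_RGB2HSV);Z=P[...,2]
m=(hsv[...,0]>105)&(hsv[...,0]<130)&(hsv[...,1]>150);m[:225]=0;m[:,:330]=0
q=m&(Z>.08)&(Z<.105); print('bar',q.sum(),np.median(P[q],0),cv2.minAreaRect(P[q][:,:2].astype(np.float32)))
A=cv2.resize(im[150:250,205:305,::-1],None,fx=4,fy=4,interpolation=2);B=cv2.resize(im[180:330,330:480,::-1],(400,400),interpolation=2)
cv2.imwrite('pics/c7.png',np.hstack([A,B]))
```

```text
(0.487, 0.24, 0.074, -77) -> [86.   1.9 -3.5] [-0.5  0.1 -0. ]
now 47.475 [0.4834 0.2412 0.16  ] op 0.9983940471883214 F [-0.2051  0.3151 -0.8561]
bar 114 [0.4897 0.2424 0.0946] ((0.4422371983528137, 0.2805310785770416), (0.052158109843730927, 0.1538459062576294), 47.82891082763672)
```

View pics/c7.png

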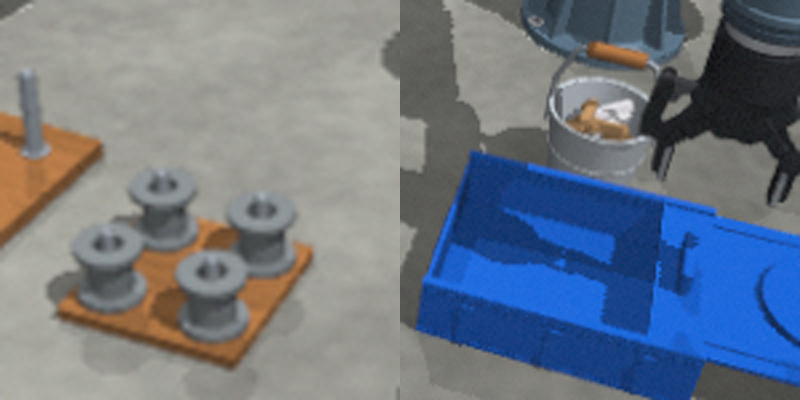

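Request:
step_arm --pt "30 2 -3 -0.5 0 0 0" --pt "60 2 -3 -0.5 0 0 0" --pt "78 2 -3 -0.5 0 0 0" --pt "85 2 -3 -0.5 0 0 0" --pt "85 2 -3 -0.5 0 0 150" --pt "85 2 -3 -0.5 0 0 255" --pt "85 2 -3 -0.5 0 0 255" --pt "85 2 -3 -0.5 0 0 255" --pt "85 2 -3 -0.5 0 0 255"

```text
time_s: 48.65
eef_pos: [0.4878, 0.2407, 0.077]
eef_rot: [0.081, 0.703, 0.08, -0.702]
wrist_force: [-1.0, -3.2, 6.0]
opening: 0.123
```

Run:
```python
from h import *
o=ctrl.get_obs();p=o['eef_pos'];t=np.radians(12.8)
plan((p[0]+.2*np.sin(t),p[1]-.2*np.cos(t),p[2],-77.2))
```

```text
(np.float64(0.5321087070585353), np.float64(0.04565437964705918), np.float64(0.07704214174458612), -77.2) -> [  0.2 200.    0.8] [ 0.2 -0.  -0.1]
now 48.65 [0.4878 0.2407 0.077 ] op 0.1232104782430398 F [-0.9617 -3.2     5.9693]
```

Request:
step_arm --pt "-1 8 0 0 0 0 255" --pt "-2 28 0 0 0 0 255" --pt "-2 50 0 0 0 0 255" --pt "-2 74 0 0 0 0 255" --pt "-2 98 0 0 0 0 255" --pt "-2 122 0 0 0 0 255" --pt "-2 146 0.5 0 0 0 255" --pt "-2 170 0.5 0 0 0 255" --pt "-2 188 0.5 0 0 0 255" --pt "-2 196 0.5 0 0 0 255"

```text
time_s: 49.9
eef_pos: [0.531, 0.0507, 0.0772]
eef_rot: [0.079, 0.703, 0.081, -0.703]
wrist_force: [4.6, 8.6, -7.4]
opening: 0.121
```

Request:
step_arm --pt "0 2 0 0 0 0 255" --pt "0 4 0 0 0 0 255" --pt "0 6 0 0 0 0 255" --pt "0 6 0 0 0 0 255"

```text
time_s: 50.4
eef_pos: [0.5321, 0.0456, 0.0772]
eef_rot: [0.079, 0.703, 0.081, -0.703]
wrist_force: [2.7, 6.3, -7.4]
opening: 0.121
```

Request:
step_arm --pt "0 2 0 0 0 0 255" --pt "0 4 0 0 0 0 255" --pt "0 5 0 0 0 0 255" --pt "0 5 0 0 0 0 255"

```text
time_s: 50.9
eef_pos: [0.5321, 0.0454, 0.0771]
eef_rot: [-0.076, -0.702, -0.084, 0.703]
wrist_force: [1.5, 25.3, -3.5]
opening: 0.122
```

Request:
step_arm --pt "0 -5 0 0 0 0 255" --pt "0 -5 0 0 0 0 150" --pt "0 -5 0 0 0 0 0" --pt "0 -5 0 0 0 0 0" --pt "-20 -5 0 0 0 0 0" --pt "-70 -5 0 0 0 0 0" --pt "-130 40 0 0 0 0 0" --pt "-190 100 0 0 0 0 0" --pt "-220 160 0 0 0 0 0" --pt "-220 200 0 0 0 0 0"

```text
time_s: 52.15
eef_pos: [0.577, -0.1458, 0.2982]
eef_rot: [0.081, 0.704, 0.08, -0.701]
wrist_force: [0.6, 0.6, 0.1]
opening: 0.998
```

Request:
step_arm --pt "0 0 0 0 0 0 0" --pt "0 0 0 0 0 0 0"

```text
time_s: 52.4
eef_pos: [0.5755, -0.1441, 0.2943]
eef_rot: [-0.08, -0.702, -0.08, 0.703]
wrist_force: [0.0, 0.8, -0.1]
opening: 1.003
```

Run:
```python
from h import *
im,d=snap('top','t8');im2,d2=snap('scene','s8')
# grip by colour + depth in both views
for n,i,dd,b in (('top',im,d,(220,330,110,250)),('scene',im2,d2,(150,260,330,480))):
    P=cloud(n,dd);Z=P[...,2];h=cv2.cvtColor(i,cv2.COLOR_RGB2HSV)
    q=(h[...,0]<18)&(h[...,1]>120)&(Z>.15)&(Z<.20); k=np.zeros_like(q);k[b[0]:b[1],b[2]:b[3]]=1;q&=k
    v,u=np.nonzero(q);r=cv2.minAreaRect(P[q][:,:2].astype(np.float32)); bx=cv2.boxPoints(r)
    print(n,q.sum(),P[q].mean(0),r,'px',u.min(),u.max(),v.min(),v.max(),cv2.minAreaRect(np.c_[u,v].astype(np.float32)))
    m=(h[...,0]>105)&(h[...,0]<130)&(h[...,1]>150)&(abs(Z-.067)<.008); 
    if n=='scene': m[:225]=0;m[:,:330]=0
    else: m[:205]=0;m[310:]=0;m[:,240:]=0
    print('lid',cv2.minAreaRect(P[m][:,:2].astype(np.float32)))
A=cv2.resize(im[220:330,110:220,::-1],(400,400),interpolation=2);B=cv2.resize(im2[190:320,340:470,::-1],(400,400),interpolation=2)
cv2.imwrite('pics/c8.png',np.hstack([A,B])); plan((.33,.1,.3,10))
```

```text
<stdin>:8: RuntimeWarning: Mean of empty slice.
  ret = um.true_divide(
Traceback (most recent call last):
ValueError: zero-size array to reduction operation minimum which has no identity
```

Run:
```python
from h import *
im=cv2.imread('pics/t8.png');im2=cv2.imread('pics/s8.png');d=np.load('pics/t8.npy');d2=np.load('pics/s8.npy')
for n,i,dd,b in (('top',im,d,(200,420,60,280)),('scene',im2,d2,(100,300,300,520))):
    P=cloud(n,dd);Z=P[...,2];h=cv2.cvtColor(i,cv2.COLOR_BGR2HSV)
    q=(h[...,0]<18)&(h[...,1]>120)&(Z>.15)&(Z<.20); k=np.zeros_like(q);k[b[0]:b[1],b[2]:b[3]]=1;q&=k
    v,u=np.nonzero(q)
    if len(v): print(n,q.sum(),P[q].mean(0),cv2.minAreaRect(P[q][:,:2].astype(np.float32)),'px',cv2.minAreaRect(np.c_[u,v].astype(np.float32)))
    m=(h[...,0]>105)&(h[...,0]<130)&(h[...,1]>150)&(abs(Z-.067)<.008); 
    if n=='scene': m[:225]=0;m[:,:330]=0
    else: m[:205]=0;m[310:]=0;m[:,240:]=0
    print('lid',cv2.minAreaRect(P[m][:,:2].astype(np.float32)))
A=cv2.resize(im[220:370,90:240],(400,400),interpolation=2);B=cv2.resize(im2[180:330,330:480],(400,400),interpolation=2)
cv2.imwrite('pics/c8.png',np.hstack([A,B])); plan((.33,.1,.3,10))
```

```text
lid ((0.5041617751121521, 0.15063607692718506), (0.20229995250701904, 0.23043479025363922), 12.882551193237305)
scene 119 [0.3327 0.1034 0.1763] ((0.33082374930381775, 0.10172511637210846), (0.017915969714522362, 0.057287126779556274), 6.851544380187988) px ((410.9706726074219, 200.11767578125), (21.828205108642578, 5.5783185958862305), 14.03624439239502)
lid ((0.5067076086997986, 0.1432635486125946), (0.20703575015068054, 0.24995335936546326), 12.833351135253906)
(0.33, 0.1, 0.3, 10) -> [  -5.3 -292.1  184.1] [-86.9  -0.    0.1]
now 52.5 [ 0.5755 -0.1428  0.2941] op 1.00410742953378 F [-0.1829  0.6977 -0.1006]
```

View pics/c8.png

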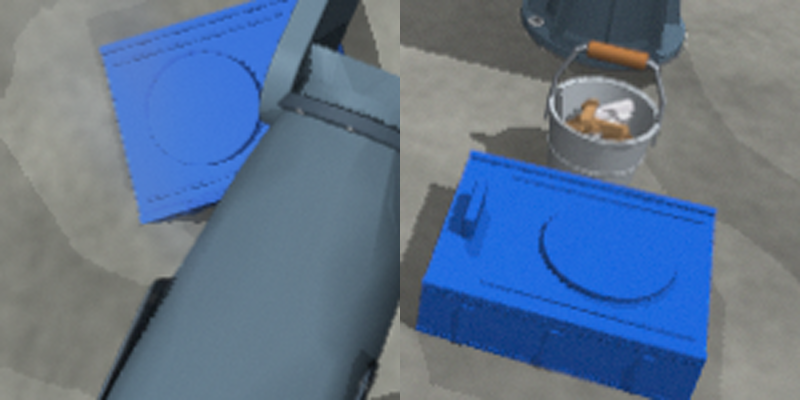

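```bash
cat > fit.py <<'E'
from h import *
from scipy.ndimage import map_coordinates
from scipy.optimize import minimize
def score(f,n,r,z,c0):
    g=cv2.GaussianBlur(cv2.imread(f'pics/{f}.png'),(0,0),.8).astype(float)
    G=np.sqrt(sum(cv2.Sobel(g[...,k],6,1,0)**2+cv2.Sobel(g[...,k],6,0,1)**2 for k in range(3)))
    G=np.minimum(G,np.percentile(G,97)); i=ctrl.camera_info(n); T=np.linalg.inv(np.array(i['T'])); K=np.array([[i['fx'],0,i['cx']],[0,i['fy'],i['cy']],[0,0,1]])
    a=np.linspace(0,2*np.pi,180)
    def s(c):
        p=np.c_[c[0]+r*np.cos(a),c[1]+r*np.sin(a),0*a+z]
        uv=cv2.projectPoints(p,cv2.Rodrigues(T[:3,:3])[0],T[:3,3],K,np.array(i['dist_coeffs']))[0][:,0]
        return -map_coordinates(G,[uv[:,1],uv[:,0]],order=1).mean()
    x=np.arange(-.012,.0121,.001); b=min(((s((c0[0]+u,c0[1]+v)),c0[0]+u,c0[1]+v) for u in x for v in x))
    m=minimize(s,b[1:],method='Nelder-Mead',options=dict(initial_simplex=[b[1:],(b[1]+.001,b[2]),(b[1],b[2]+.001)])); return m.x,m.fun
E
python3 - <<'E'
from fit import *
print('disc scene',score('s8','scene',.062,.074,(.5,.172)),score('s3','scene',.062,.074,(.5,.172)))
print('disc top',score('t3','top',.062,.074,(.5,.172)))
for n,f in(('scene','scene0'),('top','top0')): print('rim start',n,score(f,n,.0585,.174,(.505,.172)))
print('rim now',score('s8','scene',.0585,.100,(.33,.1015)),score('t6','top',.0585,.100,(.33,.1015)))
E
```

```text
disc scene (array([0.4959, 0.1735]), np.float64(-117.66859739109067)) (array([0.4959, 0.1735]), np.float64(-117.41153283624655))
disc top (array([0.4983, 0.166 ]), np.float64(-94.51262918332954))
rim start scene (array([0.505 , 0.1665]), np.float64(-189.90990502996112))
rim start top (array([0.5061, 0.1704]), np.float64(-244.82337913459327))
rim now (array([0.3184, 0.0972]), np.float64(-219.65913902478619)) (array([0.3326, 0.1041]), np.float64(-230.250094066341))
```

Request:
step_arm --pt "0 -30 18 -9 0 0 0" --pt "0 -70 44 -18 0 0 0" --pt "0 -110 70 -27 0 0 0" --pt "0 -150 95 -36 0 0 0" --pt "0 -190 120 -46 0 0 0" --pt "0 -230 145 -56 0 0 0" --pt "0 -265 168 -66 0 0 0" --pt "0 -292 184 -76 0 0 0" --pt "0 -292 184 -86 0 0 0" --pt "0 -292 184 -87 0 0 0"

```text
time_s: 53.75
eef_pos: [0.33, 0.0999, 0.2946]
eef_rot: [0.542, 0.454, 0.542, -0.454]
wrist_force: [0.1, -0.4, 0.5]
opening: 1.0
```

Request:
step_arm --pt "20 0 0 0 0 0 0" --pt "30 0 0 0 0 0 0" --pt "30 0 0 0 0 0 0"

```text
time_s: 54.12
eef_pos: [0.3303, 0.099, 0.2641]
eef_rot: [0.541, 0.454, 0.542, -0.455]
wrist_force: [-0.6, 0.4, -0.5]
opening: 1.0
```

Run:
```python
from h import *
plan((.330,.1015,.153,10))
im2,d=snap('scene','s9');P=cloud('scene',d);Z=P[...,2];h=cv2.cvtColor(im2,cv2.COLOR_RGB2HSV)
q=(h[...,0]<18)&(h[...,1]>120)&(Z>.15)&(Z<.20);q[:150]=0;q[260:]=0;q[:,:330]=0;q[:,480:]=0
print(q.sum(),P[q].mean(0),cv2.minAreaRect(P[q][:,:2].astype(np.float32)))
```

```text
(0.33, 0.1015, 0.153, 10) -> [111.1   0.4  -2.5] [-0.  -0.   0.1]
now 54.125 [0.3303 0.099  0.2641] op 0.999625461628242 F [-0.5757  0.4452 -0.4964]
117 [0.3327 0.1028 0.1765] ((0.3295780420303345, 0.10194365680217743), (0.018554721027612686, 0.056879762560129166), 8.003775596618652)
```

Pail unmoved; grasp it.

Request:
step_arm --pt "35 0 -2.5 0 0 0 0" --pt "70 0 -2.5 0 0 0 0" --pt "95 0 -2.5 0 0 0 0" --pt "109 0 -2.5 0 0 0 0" --pt "109 0 -2.5 0 0 0 0" --pt "109 0 -2.5 0 0 0 255" --pt "109 0 -2.5 0 0 0 255" --pt "109 0 -2.5 0 0 0 255" --pt "109 0 -2.5 0 0 0 255" --pt "109 0 -2.5 0 0 0 255"

```text
time_s: 55.42
eef_pos: [0.3306, 0.1013, 0.1564]
eef_rot: [0.542, 0.454, 0.542, -0.454]
wrist_force: [-1.9, -0.1, 5.7]
opening: 0.188
```

Request:
step_arm --pt "0 0 0 0 0 0 255" --pt "0 0 0 0 0 0 255" --pt "-4 0 0 0 0 0 255" --pt "-14 0 0 0 0 0 255" --pt "-35 0 0 0 0 0 255" --pt "-65 0 0 0 0 0 255" --pt "-95 0 0 0 0 0 255" --pt "-112 0 0 0 0 0 255" --pt "-117 0 0 0 0 0 255" --pt "-117 0 0 0 0 0 255"

```text
time_s: 56.68
eef_pos: [0.3303, 0.1014, 0.2726]
eef_rot: [0.542, 0.454, 0.542, -0.454]
wrist_force: [0.8, -0.0, -4.7]
opening: 0.191
```

Run:
```python
from h import *
plan((.499,.1715,.27,8))
```

```text
(0.499, 0.1715, 0.27, 8) -> [  2.6 178.4 -39.6] [ 2. -0.  0.]
now 56.675 [0.3303 0.1014 0.2726] op 0.1906240704837576 F [ 0.8256 -0.0304 -4.6515]
```

Request:
step_arm --pt "0 8 -2 0 0 0 255" --pt "0 25 -6 0 0 0 255" --pt "0 50 -11 0 0 0 255" --pt "0 77 -17 1 0 0 255" --pt "0 104 -23 1 0 0 255" --pt "0 131 -29 2 0 0 255" --pt "0 156 -35 2 0 0 255" --pt "0 172 -38 2 0 0 255" --pt "0 178 -39.5 2 0 0 255" --pt "0 178.5 -39.5 2 0 0 255"

```text
time_s: 57.92
eef_pos: [0.499, 0.1715, 0.2719]
eef_rot: [0.533, 0.463, 0.534, -0.464]
wrist_force: [-0.4, 0.3, -4.7]
opening: 0.187
```

Request:
step_arm --pt "8 0 0 0 0 0 255" --pt "20 0 0 0 0 0 255" --pt "28 0 0 0 0 0 255" --pt "32 0 0 0 0 0 255" --pt "32 0 0 0 0 0 255"

```text
time_s: 58.55
eef_pos: [0.4991, 0.1713, 0.2405]
eef_rot: [0.534, 0.464, 0.534, -0.464]
wrist_force: [-0.2, 0.2, -3.8]
opening: 0.19
```

Run:
```python
from h import *
plan((.499,.1715,.23,8))
im,d=snap('scene','s10')
cv2.imwrite('pics/s10c.png',cv2.resize(im[180:330,330:480,::-1],(780,600),interpolation=2))
```

```text
(0.499, 0.1715, 0.23, 8) -> [10.5 -0.1 -0.2] [ 0. -0.  0.]
now 58.55 [0.4991 0.1713 0.2405] op 0.1899133256290957 F [-0.1964  0.2028 -3.7957]
```

Request:
step_arm --pt "4 0 0 0 0 0 255" --pt "7 0 0 0 0 0 255" --pt "9 0 0 0 0 0 255" --pt "10 0 0 0 0 0 255" --pt "11 0 0 0 0 0 255" --pt "11 0 0 0 0 0 255"

```text
time_s: 59.35
eef_pos: [0.4996, 0.1715, 0.2305]
eef_rot: [0.534, 0.464, 0.534, -0.463]
wrist_force: [-1.1, -0.4, -0.4]
opening: 0.185
```

Request:
step_arm --pt "0.5 0 0 0 0 0 255" --pt "0.5 0 0 0 0 0 150" --pt "0.5 0 0 0 0 0 80" --pt "0.5 0 0 0 0 0 0" --pt "0.5 0 0 0 0 0 0" --pt "-10 0 0 0 0 0 0" --pt "-40 0 0 0 0 0 0" --pt "-90 0 0 0 0 0 0" --pt "-130 0 0 0 0 0 0"

```text
time_s: 60.48
eef_pos: [0.4996, 0.1714, 0.3628]
eef_rot: [0.534, 0.464, 0.533, -0.463]
wrist_force: [-0.6, -0.2, 0.4]
opening: 1.002
```

Request:
step_arm --pt "-10 0 50 0 0 0 0" --pt "-10 0 110 0 0 0 0" --pt "-10 0 170 0 0 0 0" --pt "-10 0 230 0 0 0 0" --pt "-10 0 290 0 0 0 0" --pt "-10 0 340 0 0 0 0" --pt "-10 0 360 0 0 0 0" --pt "-10 0 360 0 0 0 0"

```text
time_s: 61.48
eef_pos: [0.5496, -0.1857, 0.3699]
eef_rot: [0.533, 0.464, 0.534, -0.464]
wrist_force: [-1.1, 0.2, -0.3]
opening: 1.005
```

Run:
```python
from fit import *
im,d=snap('top','t11');im2,d2=snap('scene','s11')
print('rim top',score('t11','top',.0585,.174,(.5,.172)),'rim at start .5061 .1704')
P=cloud('scene',d2);Z=P[...,2];h=cv2.cvtColor(im2,cv2.COLOR_RGB2HSV)
q=(h[...,0]<18)&(h[...,1]>120)&(Z>.22)&(Z<.28);q[:150]=0;q[260:]=0;q[:,:330]=0;q[:,480:]=0
print(q.sum(),P[q].mean(0),P[q].max(0),cv2.minAreaRect(P[q][:,:2].astype(np.float32)),'start .508 .1728')
A=cv2.resize(im[205:305,115:215,::-1],(400,400),interpolation=2);B=cv2.resize(im2[190:320,340:470,::-1],(400,400),interpolation=2)
cv2.imwrite('pics/c11.png',np.hstack([A,B])); plan((.5,-.1,.3,10))
```

```text
rim top (array([0.4969, 0.1702]), np.float64(-259.2518040167978)) rim at start .5061 .1704
184 [0.5017 0.1732 0.2501] [0.5107 0.2017 0.2556] ((0.49976861476898193, 0.17254787683486938), (0.016525106504559517, 0.05754803121089935), 7.7072954177856445) start .508 .1728
(0.5, -0.1, 0.3, 10) -> [ 70.2 -37.4 -89.9] [-1.9 -0.  -0. ]
now 61.575 [ 0.5497 -0.1838  0.3702] op 1.0050900790774402 F [ 0.4096  0.9719 -0.0192]
```

View pics/c11.png

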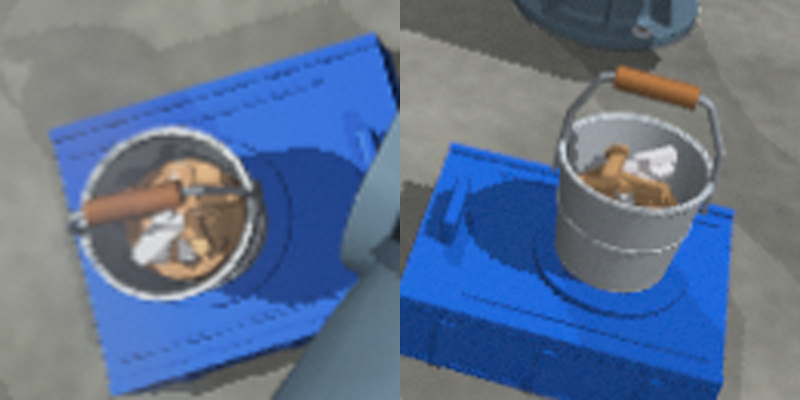

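```bash
python3 -c "
from bench import ctrl
print(ctrl.hand_in())"
```

```text
the job is handed in; nothing more can be done
None
```

The job is done and handed in at about 62 s on the robot's clock. The hand-in gives no verdict.

**What I did**
- I lifted the larger pail by its grip and stood it on the concrete on the robot's side of the bin. I then slid the lid open until it met its stop, about 17 N after roughly 0.20 m.
- There were four reels in the bin. Each went down onto its own spindle of the smaller reel stand.
- I slid the lid shut until it met its stop, with 25 N of push and no further movement, and set the pail back on its round stand.

**Last checks**
- **Reels:** the picture after the fourth showed the bin empty and all four reels down on the board. I did not look at them again after that.
- **Pail:** the final pictures show it upright with its pegs in, centred on the disc to within a few millimetres by eye. The depth reading puts the grip at (0.500, 0.173), against a target of (0.499, 0.1715).
- **Forces:** the highest wrist force I saw was about 25 N.
- **Loose things:** I never went near the dish, dustpan or clothespins, but I did not measure them again.

**What disagreed**
- The two cameras differ by 3 to 8 mm, mostly in y. The readings of the round stand's middle also spread by several millimetres, so I used their mean.
- Fitting the pail's rim in the scene picture did not work, so I ignored that result.
- The pail seems to have stood about 7 mm off the middle of its stand at the start. I put it back on the middle.
- I saw no knock to the pail.

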